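# Open the parts washer and prop its hood

### The arm

A 6-joint arm with a two-finger parallel gripper is mounted at the origin on the work surface. World frame = base frame: x ahead of the robot, y to its left, z up, the work surface at z = 0. Lengths are in mm, angles in degrees, forces in N, time in s.
With the tool pointing down it reaches from about 300 to 850 mm from the base axis. Payload 4.2 kg.
Tool frame: the origin (TCP) lies between the finger pads; the fingertips stand ahead of it and the grasp point (between the pads) lies 8 mm behind it (env.tip_reach is the x of the fingertips in the tool frame, in mm); x points along the fingers, y is the direction in which the jaws open and shut, and the axes are right-handed (so a half turn about x gives the same grasp; the last joint's range is limited). The gripper opens to 91 mm and grips with 3 to 60 N. Pads are 32 mm wide; open, the fingers measure 118 mm over their backs; the gripper's body (76 mm by 178 mm) begins 60 mm behind the grasp point.
Start: joints at [-67.895, 18.312, 89.639, -0, 72.044, -1.146], TCP at [226.988, -528.317, 224.976] pointing down, gripper open.
Joint ranges: [-177.97, 177.97], [-48.28, 115.42], [12.27, 149.76], [-77.06, 257.06], [2.81, 150.46], [-146.56, 146.56]. Speed limits (degrees/s): [147.25, 147.25, 180, 180, 180, 180].

### API

Orientations are given as [roll, pitch, yaw] about the fixed x, y, z axes, in that order (R = Rz(yaw) Ry(pitch) Rx(roll)).
In Python, from workcell import env, cams gives the robot as it stands.
- The arm moves only by the tool arm_command, never from a script. Its argument "deltas" is a list of rows, each a list of 3 entries, a list of its own where there are three numbers: the opening, from 0 (shut) to 1 (fully open), then the shift along the world's x, y, z in mm, then the turn about the world's z in rad. A call has 1 to 20 rows; each row is the pose to reach, as a shift and turn from the pose commanded when the call began; what a row does not reach only later rows make up. A row lasts 1/10 s, in which the tool goes at most 50 mm and 8.59 degrees, less where a joint would pass 70% of its speed; a pose out of reach is approached as far as the arm can. A call with a gripper value outside its range is refused whole. The fingers move at their own pace and stop on an object; "grip_force" is the grip in N (left out, the last holds). Time passes only in rows, so rows that repeat a pose let the fingers close. It gives the time, the measured TCP pose, the force and the opening at its end, in the units of the state.
- env.state(): the state, without advancing time (a new reading comes with each control period).
- cams.grab_frame(name): name is "side" or "top"; returns a dict with "img" (420x560x3 uint8, red, green, blue), "K" (3x3 intrinsics, pixels), "rvec" (rotation vector, rad) and "tvec" (3), from world to camera coordinates, as OpenCV has them. Camera axes: x right, y down, z forward; pixel columns grow to the right and rows downward; lengths in mm; the calibration is good to about 2 mm. A picture is of the moment at which its call begins. There is no depth.
- env.job_done(): hands the job in, once; it reports no verdict.
Trained networks look in a picture, given as the dict that the camera call returned (one of the last four; its "shot" number tells which), for a name from the list of things; names that differ only in an ending like _2 or _b are one class to them, and where a whole thing is asked for, a point or a joint stands for the part that bears it (a point fixed in the world has none). Each returns a list of dicts, best first, with "conf" (0 to 1); they miss things now and then, are a little off and sometimes report something else, mostly with a low value. They report only what shows in the picture. A call takes as long as a camera call.
- cams.silhouettes(picture, name): "region" (420x560 bool, what is visible of it) and "centre" ([column, row] in pixels, amid what is visible of it).
The state is a dict: "time_s": time; "qpos": joint angles; "qvel": joint speeds; "effort": joint torques, N m; "ee_pos": TCP position; "ee_rot": TCP orientation; "force": force on the tool from outside, world axes, zero at the start; "torque": the same for the moment, N m; "gripper_width": finger opening in mm.
Only numpy, scipy, OpenCV 4.12 (cv2) and the standard library are available. Lean on these libraries where they do the work, as an engineer would, in place of code of your own. Each camera call takes 0.05 s, during which the arm holds its last target.

### The job

I need both hands in the bench-top parts washer: lift its hood by the handle until it stands nearly upright, swing the prop rod up off its rest on the end deck, then bring the hood gently back down onto the rod so that the rod's tip sits fully home in the hood's socket and holds the hood open. Do not let the hood drop, and leave the other things on the bench where they are.

Things in the scene. Friction and masses are not known exactly. Their poses are not given: they have to be found in the camera images.
- washer: bench-top parts washer, painted grey sheet steel, 320 mm long (its x) by 250 mm wide (its y), fixed to the bench; origin at the centre of its underside on the bench, x along the hinge line, y from the hinge side to the hood's free edge, z up. The tub (240 mm, rim 115 mm high) is at its +x end under the hood; at its -x end is a flat deck 80 mm wide, 70 mm above the bench, on which the prop rod lies. Its heading varies by 0.3 rad either way.
- hood (a joint): angle of the hood (rad): 0 shut, grows as the free edge is lifted, stop at 1.5 (nearly upright). Hood 238 x 228 x 30 mm, about 0.8 kg, lifted at the handle with some 6 N. The hinge is a little stiff: the hood stands by itself when raised to more than about 1.4; let go lower it falls. Propped on the rod it reads about 1.05
- hood_hinge (a point): point on the hinge line, 145 mm above the bench, half-way along the hood (40 mm on the washer's +x side and 105 mm on its -y side from its centre); the hinge line runs along the washer's x; turns with the hood
- hood_handle (a point): middle of the bow handle on the hood's top: round black steel bar 12 mm thick, 88 mm straight, parallel to the hinge line, centre 52 mm off the hood's top face (46 mm clear under it); 175 mm from the hinge line along the hood
- hood_socket (a point): centre of the floor of the socket: an open steel pocket with flared lips on a bracket that stands out 67 mm from the hood's -x end, 165 mm from the hinge line; 18 mm wide inside, 13 mm deep, mouth about 38 mm between the lips, opening to the hood's underside (shut: straight above the rod's pivot end); in the rod's swing plane, which is 50 mm clear of the hood's end
- prop_rod (a joint): angle of the prop rod (rad): 0 lying level on the deck pointing to the washer's -y, grows as its tip is swung up (1.57 upright). Its pivot is stiff, so it stays where it is left (about 1.5 N at the grip moves it). Seated in the socket it reads about 1.05
- rod_pivot (a point): the rod's pivot, in a clevis on the deck, 110 mm above the bench, 128 mm on the washer's -x side and 80 mm on its +y side from its centre; the axis is parallel to the hinge line
- rod_grip (a point): middle of the rod's black rubber sleeve (15 mm thick, 50 mm long), 100 mm from the pivot; lying down it is 40 mm above the deck, 46 mm from the tub's wall
- rod_tip (a point): round free end of the steel rod (10 mm thick), 204 mm from the pivot
- spanner: steel spanner 190 mm lying on the bench by the washer's free-edge side; bystander
- parts_brush: wooden-handled parts brush 200 mm lying on the bench; bystander
- spray_can: bare-metal spray can with a black cap, 66 mm wide, 188 mm tall, standing on the washer's hinge side; bystander
- barrel: finned engine cylinder 112 mm wide, 98 mm tall; bystander
- spark_plug: spark plug 76 mm lying on the bench; bystander
- tape_roll: black tape roll 100 mm wide; bystander
- bolt_jar: glass jar of 72 mm, 90 mm tall, standing by the washer's deck; bystander

How it is judged:
By the outcome, as a careful person would: the job done as asked, in the order asked, and still so for the second after the job is handed in, with the robot touching nothing.
It also fails if it takes over 62 s, if anything falls off the work surface, if the arm or the gripper's body presses on something with over 40 N, if the wrist force passes 120 N, or if a joint passes its speed limit or range.

## Working session

There is one attempt and no reset: what is moved stays moved. The work goes in short steps, Python scripts to look and compute and a tool call to move; the robot and the scene stay as the last step left them, time stands still between calls to the robot, and variables do not carry over. Pictures are saved under pics/ and viewed, and the job is handed in when it is done.

Besides the shell and the picture viewer there is one more tool, called by a JSON object that holds its "op" and its "data". arm_command: Moves the arm, as the interface text tells. Its arguments: {"type":"object","properties":{"deltas":{"type":"array","items":{"type":"array"}},"grip_force":{"type":"number"}},"required":["deltas"]}

```bash
ls; mkdir -p pics; python3 - <<'E'
from workcell import env, cams
import cv2
s=env.state(); print(s, env.tip_reach)
for n in("side","top"):
    f=cams.grab_frame(n); cv2.imwrite(f"pics/a_{n}.png",f["img"][:,:,::-1])
    print(n,f["K"],f["rvec"],f["tvec"],f["shot"])
    for o in ["washer","hood","hood_handle","hood_socket","prop_rod","rod_grip","rod_tip","rod_pivot","spray_can","bolt_jar","spanner"]:
        r=cams.silhouettes(f,o)
        print(o,[(round(d["conf"],2),[round(float(c),1) for c in d["centre"]],int(d["region"].sum())) for d in r[:2]])
E
```

```text
pics
{'time_s': 0.0, 'qpos': array([-6.78951004e+01,  1.83518853e+01,  8.97065761e+01, -8.50842682e-04,
        7.20417880e+01, -1.14607430e+00]), 'qvel': array([ 0.09230079, -0.02634043,  0.0766765 , -0.08022383, -0.09042761,
       -0.04323007]), 'effort': array([-1.40004140e-03, -4.12478507e+01, -2.31973082e+01,  7.22318399e-02,
        4.56927123e-02, -1.72741925e-04]), 'ee_pos': array([ 226.80242924, -527.86178316,  224.11664595]), 'ee_rot': array([-90.6837543 ,  89.89974726, 112.56748266]), 'force': array([-0.72012411, -0.10669439, -0.27302099]), 'torque': array([0.00248228, 0.04406512, 0.00203624]), 'gripper_width': 91.25752456471919} 11.0
side [[483.09437193   0.         286.59762558]
 [  0.         483.09437193 213.19204244]
 [  0.           0.           1.        ]] [ 0.54946742 -2.68352469  1.18230233] [ 485.30091172  191.6949337  1503.40736701] 1
washer [(0.88, [270.2, 216.2], 8212)]
hood [(0.87, [259.8, 203.8], 4332), (0.55, [309.0, 349.7], 832)]
hood_handle [(0.75, [260.5, 207.2], 4368)]
hood_socket [(0.59, [260.2, 205.4], 4256)]
prop_rod []
rod_grip [(0.48, [309.9, 219
[... 210 characters left out ...]
80.71449656]
 [  0.         380.71135461 215.48081997]
 [  0.           0.           1.        ]] [ 2.16446186 -2.15404692  0.09490277] [  67.05601819  516.72353372 1200.37747852] 2
washer [(0.89, [285.6, 193.9], 9094)]
hood [(0.75, [283.7, 185.4], 6440)]
hood_handle [(0.84, [286.7, 185.2], 6457)]
hood_socket [(0.94, [279.8, 184.4], 6454)]
prop_rod [(0.56, [288.4, 241.1], 231)]
rod_grip [(0.78, [296.5, 241.8], 106)]
rod_tip [(0.71, [291.2, 237.4], 192)]
rod_pivot [(0.52, [293.2, 243.3], 205), (0.35, [450.0, 227.8], 556)]
spray_can [(0.91, [458.9, 164.9], 944)]
bolt_jar [(0.7, [222.9, 227.8], 392), (0.56, [287.3, 182.1], 6474)]
spanner [(0.7, [237.9, 180.2], 387), (0.47, [435.3, 235.6], 553)]
```

View pics/a_side.png

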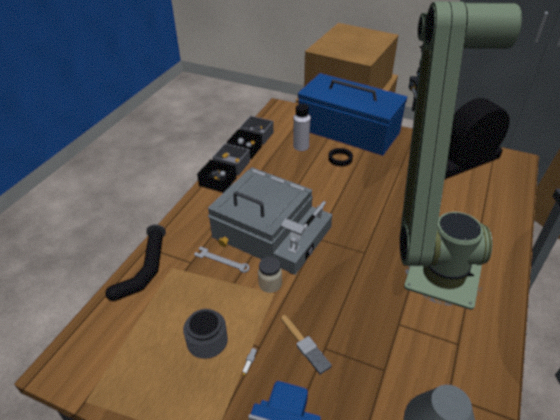

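View pics/a_top.png

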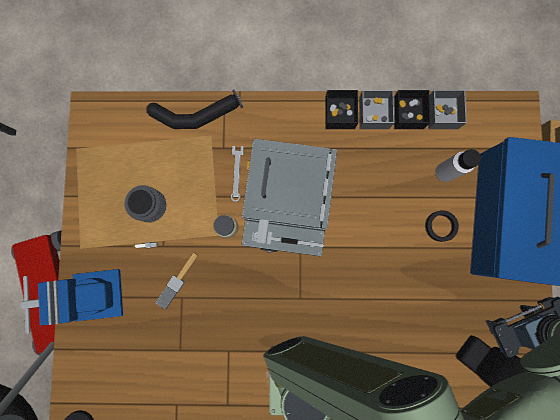

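```bash
cat > h.py <<'E'
import numpy as np, cv2
from workcell import env, cams
def proj(f,P):
    return cv2.projectPoints(np.asarray(P,float).reshape(-1,3),f["rvec"],f["tvec"],f["K"],None)[0].reshape(-1,2)
def ray(f,px):
    R=cv2.Rodrigues(f["rvec"])[0]; C=-R.T@np.asarray(f["tvec"]).reshape(3)
    d=R.T@np.linalg.inv(f["K"])@np.array([px[0],px[1],1.]); return C,d
def atz(f,px,z):
    C,d=ray(f,px); return C+d*(z-C[2])/d[2]
def tri(fs,pxs):
    A=np.zeros((3,3));b=np.zeros(3)
    for f,p in zip(fs,pxs):
        C,d=ray(f,p); d/=np.linalg.norm(d); M=np.eye(3)-np.outer(d,d); A+=M; b+=M@C
    return np.linalg.solve(A,b)
def w2W(pose,P):
    x,y,t=pose; c,s=np.cos(t),np.sin(t); P=np.asarray(P,float).reshape(-1,3)
    return np.c_[x+c*P[:,0]-s*P[:,1], y+s*P[:,0]+c*P[:,1], P[:,2]]
def crop(f,c,r,w,h,k,name):
    im=f["img"][r:r+h,c:c+w,::-1]; cv2.imwrite(name,cv2.resize(im,None,fx=k,fy=k,interpolation=cv2.INTER_CUBIC))
E
python3 - <<'E'
from h import *
t=cams.grab_frame("top"); s=cams.grab_frame("side")
crop(t,225,120,130,150,4,"pics/b_top.png"); crop(s,195,155,150,120,5,"pics/b_side.png")
for z in (0,115,150): print(atz(t,(285.6,193.9),z))
print(proj(t,[[0,0,0],[500,0,0],[0,-500,0]]),proj(s,[[0,0,0],[500,0,0],[0,-500,0]]))
E
```

```text
[591.3907108   54.23257343   0.        ]
[572.6317193  53.6684838 115.       ]
[566.92246102  53.49680435 150.        ]
[[301.98196282 379.36469817]
 [301.96053423 221.40246166]
 [461.85368468 381.18900073]] [[442.54081456 274.78994706]
 [294.00394258 230.28748789]
 [465.12427462 182.12321286]]
```

View pics/b_top.png

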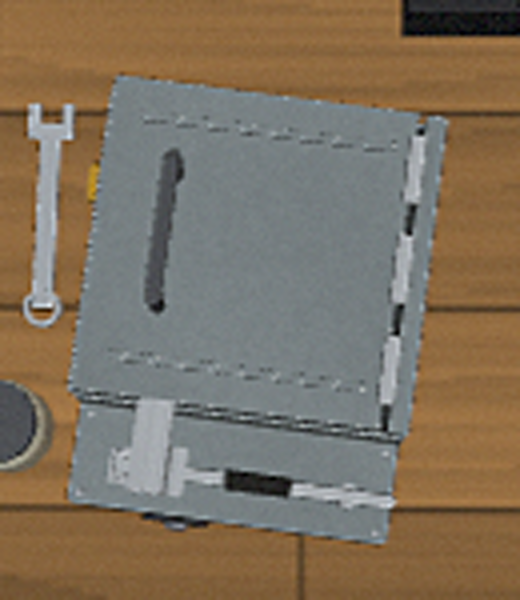

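View pics/b_side.png

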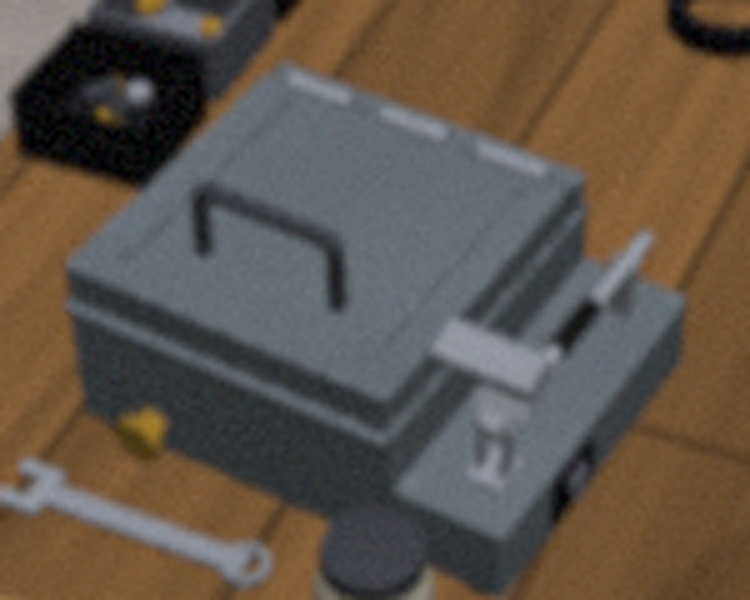

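```bash
cat >> h.py <<'E'
E
python3 - <<'E'
from h import *
from scipy.optimize import least_squares
t=cams.grab_frame("top"); s=cams.grab_frame("side")
T=[((-160,125,70),(68,497)),((-160,-125,70),(385,543)),((159,123,145),(118,75)),((-79,123,145),(70,393)),((84,70,197),(174,155)),((-4,70,197),(155,303)),((-128,-124,110),(392,501)),((-128,-20,110),(259,483))]
S=[((-79,123,145),(383,400)),((159,123,145),(68,265)),((-160,-125,70),(685,297)),((-160,125,70),(505,535)),((-128,-124,110),(648,237)),((-128,-20,110),(577,325)),((84,70,197),(205,188)),((-4,70,197),(340,240))]
Tm=np.array([a for a,_ in T]);Tp=np.array([(225+(u+.5)/4-.5,120+(v+.5)/4-.5) for _,(u,v) in T])
Sm=np.array([a for a,_ in S]);Sp=np.array([(195+(u+.5)/5-.5,155+(v+.5)/5-.5) for _,(u,v) in S])
def r(p): return np.r_[(proj(t,w2W(p,Tm))-Tp).ravel(),(proj(s,w2W(p,Sm))-Sp).ravel()]
o=least_squares(r,[570,55,-.1],x_scale=[10,10,.1],loss="soft_l1"); print(o.x); print(r(o.x).reshape(-1,2).round(1))
p=o.x
for n,P in dict(hinge=(40,-105,145),handle=(40,70,197),socket=(-128,60,145),pivot=(-128,80,110),grip=(-128,-20,110),tip=(-128,-124,110)).items(): print(n,w2W(p,P).round(1))
for f,n in((t,"c_top.png"),(s,"c_side.png")):
    im=f["img"][:,:,::-1].copy()
    c,r0,k=((225,120,4) if f is t else (195,155,5))
    im=cv2.resize(im[r0:r0+150,c:c+150],None,fx=k,fy=k)
    for P in [(40,-105,145),(40,70,197),(-128,60,145),(-128,80,110),(-128,-20,110),(-128,-124,110),(-4,70,197),(84,70,197)]+[(a,b,70) for a in(-160,-80) for b in (-125,125)]+[(a,b,145) for a in(-79,159) for b in (-105,123)]:
        q=(proj(f,w2W(p,P))[0]-[c,r0]+.5)*k-.5
        cv2.circle(im,tuple(int(v) for v in q),3,(0,0,255),-1)
    cv2.imwrite("pics/"+n,im[:600,:])
E
```

```text
[ 5.61646948e+02  4.62563987e+01 -1.27726641e-01]
[[-0.4  1.4]
 [ 0.6  0.7]
 [ 0.   0. ]
 [ 0.6 -0.8]
 [-0.7  2.3]
 [-0.2 -4.1]
 [ 1.1  0.4]
 [-0.3  0.3]
 [ 0.8 -0.3]
 [-0.8 -0.6]
 [ 0.7 -0.4]
 [-0.5  0.5]
 [ 0.  -0.6]
 [-0.8  0.5]
 [ 0.   0.5]
 [-2.9 -0.3]]
hinge [[587.9 -63.  145. ]]
handle [[610.2 110.6 197. ]]
socket [[442.3 122.1 145. ]]
pivot [[444.9 141.9 110. ]]
grip [[432.1  42.7 110. ]]
tip [[418.9 -60.4 110. ]]
```

```bash
python3 -c "
import cv2,numpy as np
a=cv2.imread('pics/c_top.png');b=cv2.imread('pics/c_side.png');print(a.shape,b.shape)"
```

```text
(600, 600, 3) (600, 750, 3)
```

View pics/c_top.png

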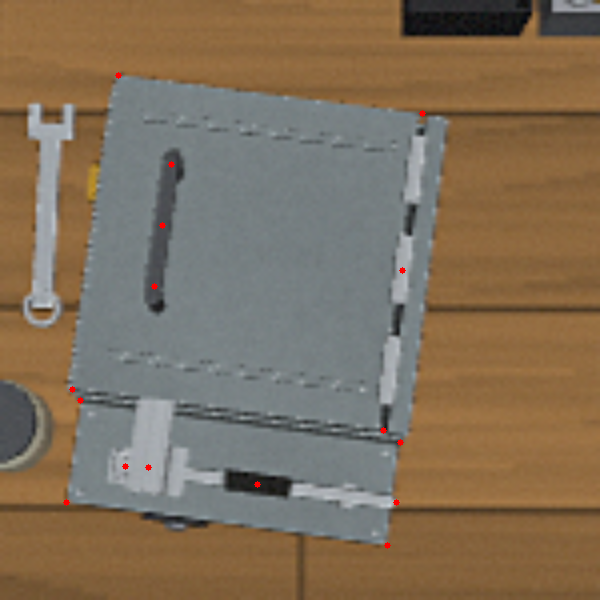

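View pics/c_side.png

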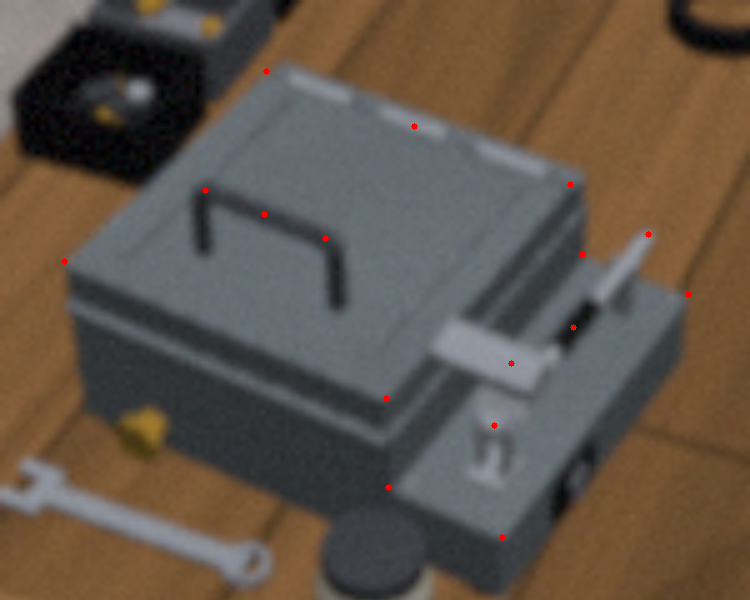

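```bash
cat >> h.py <<'E'
from scipy.spatial.transform import Rotation as Rr
POSE=(561.6,46.3,-0.1277)
def Rt(): return Rr.from_euler('xyz',env.state()["ee_rot"],degrees=True).as_matrix()
HINGE=(-105,145)
def handle(th,x=40):
    c,s=np.cos(th),np.sin(th); return w2W(POSE,(x,-105+175*c-52*s,145+175*s+52*c))[0]
E
python3 - <<'E'
from h import *
R=Rt(); print(R.round(3)); print("jaw yaw deg",np.degrees(np.arctan2(R[1,1],R[0,1])))
c,s=np.cos(-.1277),np.sin(-.1277)
print("washer y dir",np.degrees(np.arctan2(c,-s)))
for th in (0,.25,.5,.75,1,1.25,1.4,1.47,1.5): print(th,handle(th).round(1))
E
```

```text
[[ 0.     0.395 -0.919]
 [-0.    -0.919 -0.395]
 [-1.     0.     0.   ]]
jaw yaw deg -66.74768204645028
washer y dir 82.6833289561794
0 [610.2 110.6 197. ]
0.25 [607.9  92.5 238.7]
0.5 [604.3  64.7 274.5]
0.75 [599.7  28.9 302.3]
1 [594.4 -12.6 320.4]
1.25 [588.6 -57.2 327.5]
1.4 [585.2 -84.3 326.3]
1.47 [583.6 -96.8 324.3]
1.5 [ 582.9 -102.1  323.2]
```

{"op": "arm_command", "data": {"deltas": [[1, [10, 15, 30], -0.02], [1, [25, 45, 50], -0.05], [1, [45, 78, 60], -0.08], [1, [66, 110, 68], -0.11], [1, [87, 145, 75], -0.14], [1, [108, 180, 75], -0.17], [1, [129, 215, 75], -0.2], [1, [150, 250, 75], -0.23], [1, [171, 285, 75], -0.26], [1, [192, 320, 75], -0.29], [1, [213, 355, 75], -0.32], [1, [234, 390, 75], -0.35], [1, [255, 425, 75], -0.38], [1, [276, 460, 75], -0.41], [1, [297, 495, 75], -0.44], [1, [318, 530, 75], -0.47], [1, [339, 565, 75], -0.49], [1, [360, 600, 75], -0.51], [1, [376, 625, 72], -0.525], [1, [383, 639, 70], -0.534]]}}

```text
time_s: 3.4
ee_pos: [610.9, 112.8, 294.2]
ee_rot: [-8.8, 90.0, 163.9]
force: [-0.5, -0.3, -0.1]
gripper_width: 91.1
```

{"op": "arm_command", "data": {"deltas": [[1, [0, 0, 0], 0], [1, [0, 0, -20], 0], [1, [0, 0, -45], 0]]}}

```text
time_s: 3.7
ee_pos: [610.0, 109.3, 251.1]
ee_rot: [177.7, 89.8, -9.7]
force: [-0.5, 0.5, -0.3]
gripper_width: 91.1
```

```bash
python3 - <<'E'
from h import *
t=cams.grab_frame("top"); s=cams.grab_frame("side")
R=Rt(); print(env.state()["ee_pos"],"jaw yaw",np.degrees(np.arctan2(R[1,1],R[0,1])))
crop(t,200,90,180,150,4,"pics/d_top.png"); crop(s,195,125,150,120,5,"pics/d_side.png")
E
```

```text
[607.35527798 108.7687405  247.04690765] jaw yaw -97.41336494315144
```

View pics/d_side.png

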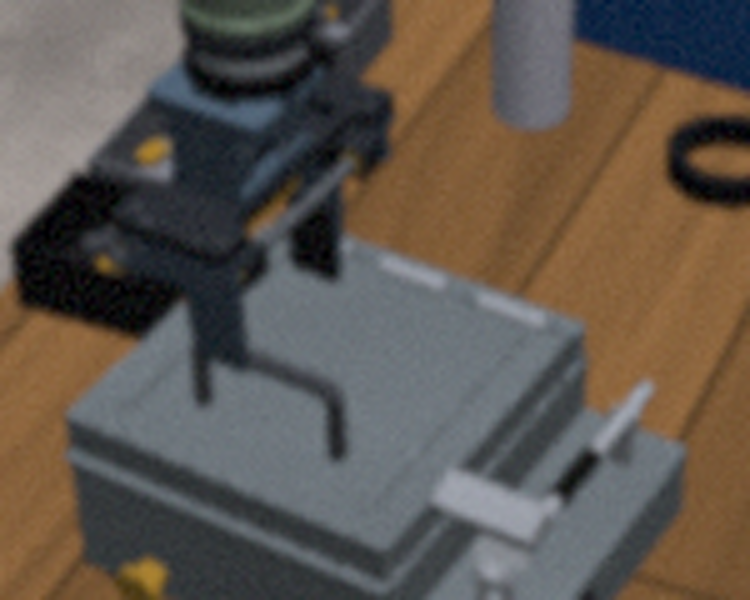

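View pics/d_top.png

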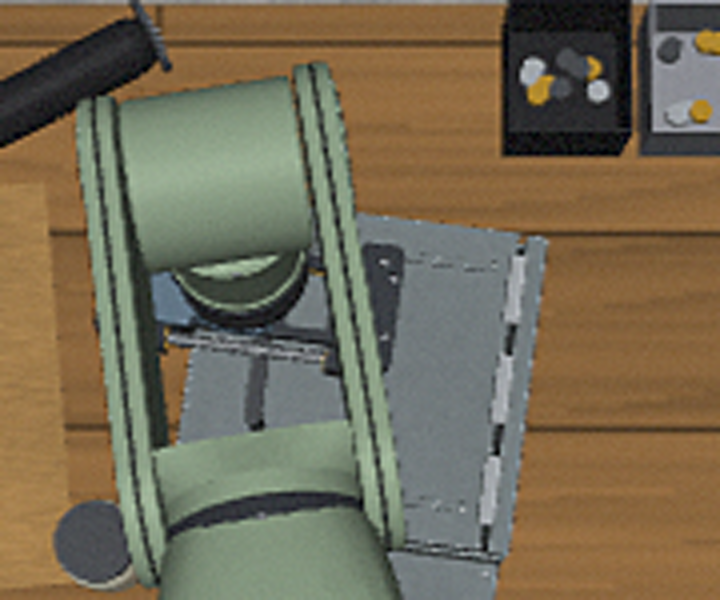

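{"op": "arm_command", "data": {"deltas": [[1, [0, 0, -15], 0], [1, [0, 0, -32], 0], [1, [0, 0, -47], 0], [1, [0, 0, -56], 0], [1, [0, 0, -57], 0]], "grip_force": 15}}

```text
time_s: 4.3
ee_pos: [609.5, 109.8, 192.9]
ee_rot: [31.7, 89.9, -155.6]
force: [0.2, 1.3, -0.8]
gripper_width: 91.4
```

{"op": "arm_command", "data": {"deltas": [[0.4, [0, 0, 0], 0], [0.2, [0, 0, 0], 0], [0.1, [0, 0, 0], 0], [0, [0, 0, 0], 0], [0, [0, 0, 0], 0], [0, [0, 0, 0], 0], [0, [0, 0, 0], 0]]}}

```text
time_s: 5.0
ee_pos: [610.0, 110.7, 193.0]
ee_rot: [73.4, 90.0, -114.0]
force: [0.4, 0.0, -0.5]
gripper_width: 38.2
```

```bash
python3 - <<'E'
from h import *
s=cams.grab_frame("side"); print(env.state()["ee_pos"],env.state()["force"],env.state()["gripper_width"])
crop(s,195,125,150,120,5,"pics/e_side.png")
E
```

```text
[609.96860453 110.70000819 192.96571194] [-0.34484732 -0.15036248 -0.33140482] 34.10986799288555
```

View pics/e_side.png

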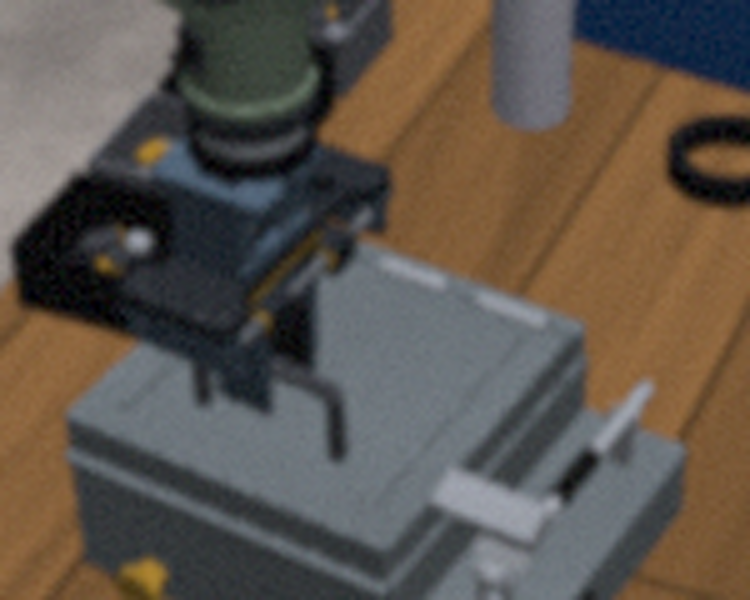

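Still closing (34 mm wide, straddling the bar at about (285,375)). I'll let it finish.

{"op": "arm_command", "data": {"deltas": [[0, [0, 0, 0], 0], [0, [0, 0, 0], 0], [0, [0, 0, 0], 0], [0, [0, 0, 0], 0], [0, [0, 0, 0], 0]]}}

```text
time_s: 5.55
ee_pos: [610.1, 111.2, 193.0]
ee_rot: [-94.3, 90.0, 78.3]
force: [0.5, 2.1, -1.1]
gripper_width: 11.6
```

```bash
python3 - <<'E'
from h import *
def rows(a,b,n):
    h0=handle(a)
    print([[0,[round(float(v),1) for v in handle(t)-h0],0] for t in np.linspace(a,b,n+1)[1:]])
rows(0,.75,17); rows(.75,1.47,17)
E
```

```text
[[0, [-0.3, -2.4, 7.7], 0], [0, [-0.7, -5.2, 15.2], 0], [0, [-1.1, -8.3, 22.6], 0], [0, [-1.5, -11.8, 29.9], 0], [0, [-2.0, -15.5, 37.0], 0], [0, [-2.5, -19.5, 44.0], 0], [0, [-3.1, -23.9, 50.7], 0], [0, [-3.7, -28.5, 57.3], 0], [0, [-4.3, -33.4, 63.6], 0], [0, [-5.0, -38.6, 69.7], 0], [0, [-5.7, -44.1, 75.6], 0], [0, [-6.4, -49.8, 81.3], 0], [0, [-7.2, -55.8, 86.6], 0], [0, [-8.0, -61.9, 91.7], 0], [0, [-8.8, -68.3, 96.6], 0], [0, [-9.6, -74.9, 101.1], 0], [0, [-10.5, -81.7, 105.3], 0]]
[[0, [-0.9, -6.7, 3.8], 0], [0, [-1.7, -13.5, 7.3], 0], [0, [-2.6, -20.5, 10.5], 0], [0, [-3.5, -27.6, 13.4], 0], [0, [-4.5, -34.9, 15.9], 0], [0, [-5.4, -42.2, 18.2], 0], [0, [-6.4, -49.6, 20.2], 0], [0, [-7.3, -57.1, 21.8], 0], [0, [-8.3, -64.6, 23.2], 0], [0, [-9.3, -72.3, 24.2], 0], [0, [-10.3, -79.9, 24.8], 0], [0, [-11.2, -87.6, 25.2], 0], [0, [-12.2, -95.2, 25.2], 0], [0, [-13.2, -102.9, 24.9], 0], [0, [-14.2, -110.5, 24.3], 0], [0, [-15.2, -118.1, 23.3], 0], [0, [-16.1, -125.7, 22.0], 0]]
```

{"op": "arm_command", "data": {"deltas": [[0, [0, -0.5, 1.5], 0], [0, [0, -1, 4], 0], [0, [-0.3, -2.4, 7.7], 0], [0, [-0.7, -5.2, 15.2], 0], [0, [-1.1, -8.3, 22.6], 0], [0, [-1.5, -11.8, 29.9], 0], [0, [-2, -15.5, 37], 0], [0, [-2.5, -19.5, 44], 0]], "grip_force": 20}}

```text
time_s: 6.35
ee_pos: [607.6, 92.5, 236.8]
ee_rot: [-78.7, 89.8, 94.0]
force: [1.5, 6.7, -6.4]
gripper_width: 11.5
```

{"op": "arm_command", "data": {"deltas": [[0, [-0.6, -4.4, 6.7], 0], [0, [-1.2, -9, 13.3], 0], [0, [-1.8, -14, 19.6], 0], [0, [-2.5, -19, 25.7], 0], [0, [-3.2, -24.6, 31.6], 0], [0, [-3.9, -30.3, 37.3], 0], [0, [-4.7, -36.3, 42.6], 0], [0, [-5.5, -42.4, 47.7], 0], [0, [-6.3, -48.8, 52.6], 0], [0, [-7.1, -55.4, 57.1], 0], [0, [-8, -62.2, 61.3], 0]]}}

```text
time_s: 7.45
ee_pos: [599.8, 32.3, 300.5]
ee_rot: [-105.2, 89.5, 67.5]
force: [1.0, 10.6, 3.9]
gripper_width: 11.7
```

```bash
python3 - <<'E'
from h import *
s=cams.grab_frame("side"); print(env.state()["ee_pos"],env.state()["force"],env.state()["gripper_width"])
crop(s,195,125,150,120,5,"pics/f_side.png")
E
```

```text
[599.67694265  31.02568172 301.39410638] [-0.92794897  9.03772455  5.14106403] 11.564853117391575
```

View pics/f_side.png

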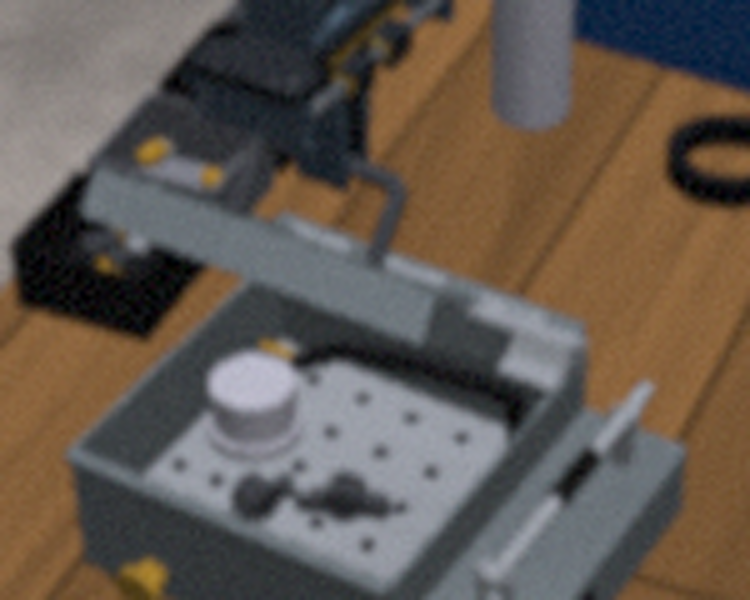

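{"op": "arm_command", "data": {"deltas": [[0, [-0.9, -6.5, 4.5], 0], [0, [-1.7, -13, 8.3], 0], [0, [-2.6, -20, 11.5], 0], [0, [-3.5, -27, 14.4], 0], [0, [-4.5, -34.5, 17], 0], [0, [-5.4, -42, 19.2], 0], [0, [-6.4, -49.5, 21.2], 0], [0, [-7.3, -57, 22.8], 0], [0, [-8.3, -64.5, 24.2], 0], [0, [-9.3, -72, 25.2], 0], [0, [-10.3, -80, 25.8], 0], [0, [-11.2, -87.5, 26.2], 0], [0, [-12.2, -95, 26.2], 0], [0, [-13.2, -103, 25.9], 0]]}}

```text
time_s: 8.9
ee_pos: [586.1, -73.7, 326.3]
ee_rot: [-154.0, 89.9, 18.7]
force: [-0.4, 3.6, 2.4]
gripper_width: 11.1
```

{"op": "arm_command", "data": {"deltas": [[0, [-1, -7.5, -0.6], 0], [0, [-2, -15, -1.6], 0], [0, [-2.9, -22.5, -2.9], 0], [0, [-3.1, -24.5, -3.2], 0], [0, [-3.1, -24.5, -3.2], 0]]}}

```text
time_s: 9.4
ee_pos: [582.7, -99.9, 321.8]
ee_rot: [97.0, 89.9, -90.4]
force: [-0.6, -1.3, 5.5]
gripper_width: 11.2
```

```bash
python3 - <<'E'
from h import *
s=cams.grab_frame("side");t=cams.grab_frame("top"); print(env.state()["ee_pos"],env.state()["force"],env.state()["gripper_width"])
print([handle(th).round(1) for th in (1.45,1.47,1.5)])
crop(s,195,95,150,120,5,"pics/g_side.png");crop(t,220,100,180,150,4,"pics/g_top.png")
E
```

```text
[582.70377162 -99.91553669 321.82403362] [-1.77364453 -0.18056707  5.05555789] 10.931975225484175
[array([584. , -93.2, 325. ]), array([583.6, -96.8, 324.3]), array([ 582.9, -102.1,  323.2])]
```

View pics/g_side.png

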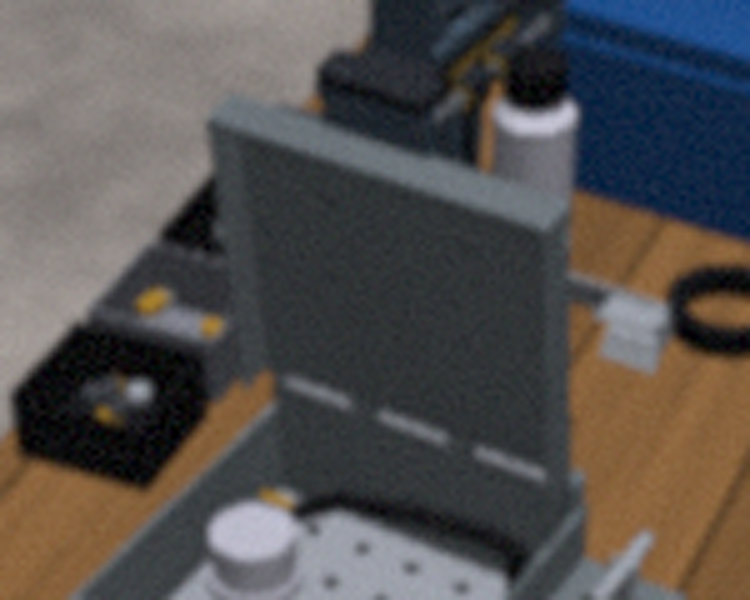

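View pics/g_top.png

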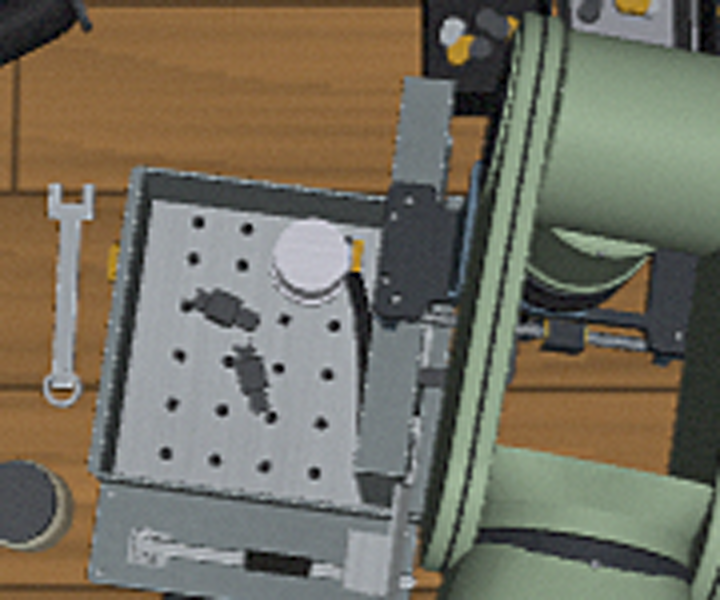

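```bash
python3 - <<'E'
from h import *
s=cams.grab_frame("side");t=cams.grab_frame("top"); st=env.state();print(st["qpos"].round(1),st["time_s"])
for z in range(230,620,40): print(z,proj(t,[607,109,z]).round(1),proj(s,[610,110.6,z-54]).round(1))
# current
for z in range(0,300,30): print(z,proj(t,[582.7,-99.9,321.8+z]).round(1),proj(s,[582.7,-99.9,321.8+z]).round(1))
cv2.imwrite("pics/h_side.png",s["img"][:,:,::-1]); cv2.imwrite("pics/h_top.png",t["img"][:,:,::-1])
E
```

```text
[-10.8  17.4  77.1  -0.2  85.4  86.6] 9.6
230 [[265.2 174.6]] [[248.  202.7]]
270 [[264.3 171.3]] [[247.3 192.7]]
310 [[263.3 167.8]] [[246.6 182.4]]
350 [[262.3 164. ]] [[245.9 171.6]]
390 [[261.2 159.9]] [[245.1 160.5]]
430 [[259.9 155.3]] [[244.3 148.8]]
470 [[258.6 150.3]] [[243.5 136.7]]
510 [[257.1 144.8]] [[242.7 124.1]]
550 [[255.4 138.7]] [[241.8 111. ]]
590 [[253.6 131.8]] [[240.9  97.3]]
0 [[347.5 176.5]] [[283.2 129.6]]
30 [[349.5 173.9]] [[283.2 121.4]]
60 [[351.6 171.2]] [[283.2 112.9]]
90 [[353.8 168.2]] [[283.2 104.2]]
120 [[356.3 165. ]] [[283.2  95.2]]
150 [[358.9 161.6]] [[283.2  86. ]]
180 [[361.7 157.9]] [[283.1  76.5]]
210 [[364.7 153.9]] [[283.1  66.8]]
240 [[368.  149.6]] [[283.1  56.7]]
270 [[371.6 144.9]] [[283.1  46.4]]
```

View pics/h_side.png

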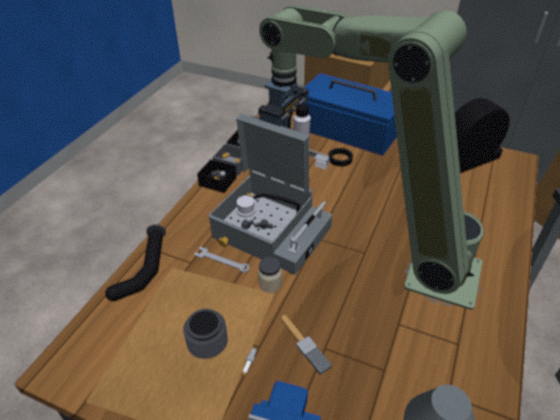

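View pics/h_top.png

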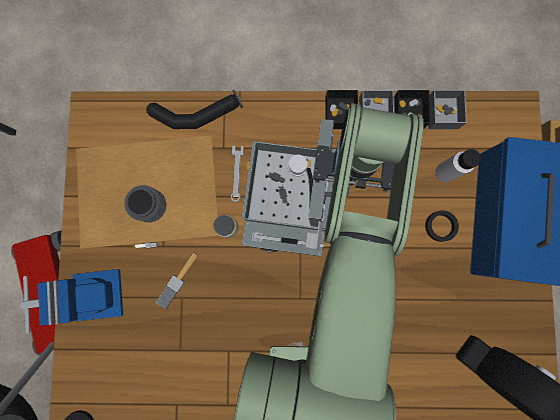

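{"op": "arm_command", "data": {"deltas": [[0.15, [0, 0, 0], 0], [0.25, [0, 0, 0], 0], [0.35, [0, 0, 0], 0], [0.35, [0, 0, 0], 0]]}}

```text
time_s: 10.0
ee_pos: [583.1, -98.7, 320.5]
ee_rot: [28.6, 89.9, -158.8]
force: [-0.3, -0.2, -0.2]
gripper_width: 31.7
```

```bash
python3 - <<'E'
from h import *
s=cams.grab_frame("side"); st=env.state(); print(st["ee_pos"],st["force"],st["gripper_width"])
crop(s,195,95,150,120,5,"pics/i_side.png")
E
```

```text
[583.13765377 -98.65951424 320.61496538] [-0.65517037 -0.17667141 -0.29247486] 31.72936050721235
```

View pics/i_side.png

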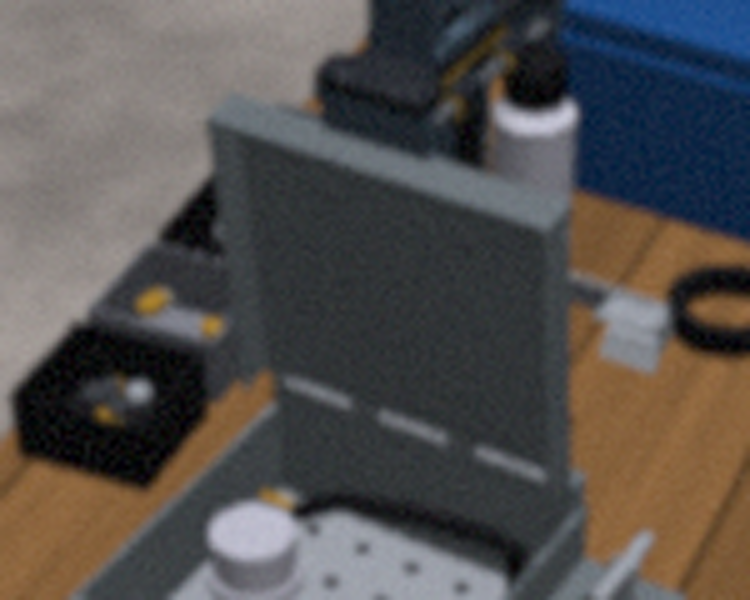

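{"op": "arm_command", "data": {"deltas": [[0.35, [0, 0, 5], 0], [0.35, [0, 0, 15], 0], [0.35, [0, 0, 30], 0], [0.35, [0, 0, 50], 0], [0.35, [0, 0, 70], 0], [0.35, [0, 0, 90], 0], [0.35, [0, 0, 105], 0], [0.35, [0, 0, 110], 0]]}}

```text
time_s: 10.85
ee_pos: [583.6, -98.6, 433.8]
ee_rot: [174.5, 89.7, -12.8]
force: [0.3, -0.3, 0.4]
gripper_width: 32.1
```

```bash
python3 - <<'E'
from h import *
s=cams.grab_frame("side"); st=env.state(); print(st["ee_pos"],st["force"])
crop(s,195,95,150,120,5,"pics/j_side.png")
print(w2W(POSE,[(-128,4,112),(-128,-6,110)]))
E
```

```text
[583.596856   -98.55974252 433.40594986] [-0.104458    0.02114495  1.15852036]
[[435.15166189  66.56864052 112.        ]
 [433.87812979  56.65006623 110.        ]]
```

View pics/j_side.png

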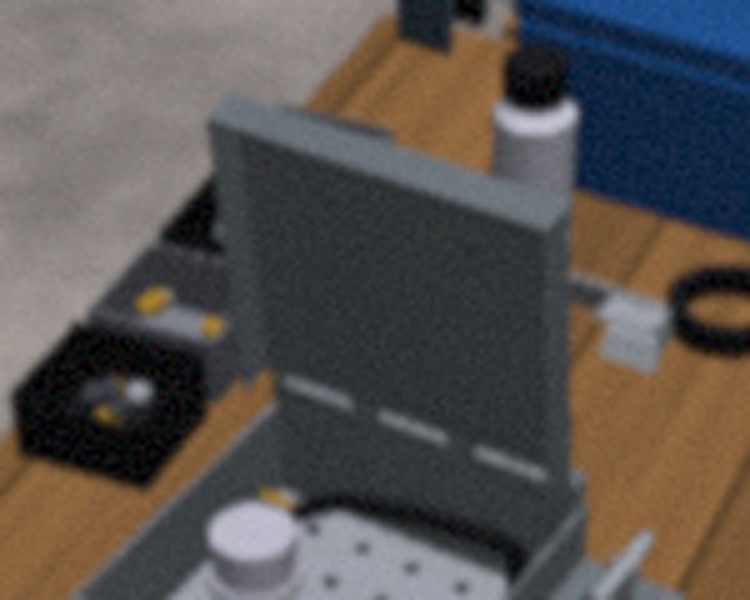

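{"op": "arm_command", "data": {"deltas": [[0.4, [-4, 4, 5], 0.1], [0.5, [-14, 14, 5], 0.24], [0.5, [-28, 28, 5], 0.38], [0.5, [-42, 44, 5], 0.52], [0.5, [-56, 60, 5], 0.66], [0.5, [-70, 77, 5], 0.8], [0.5, [-84, 94, 5], 0.94], [0.5, [-98, 110, 5], 1.08], [0.5, [-112, 126, 5], 1.22], [0.5, [-126, 142, 5], 1.36], [0.5, [-138, 155, 0], 1.48], [0.5, [-146, 163, -20], 1.55], [0.5, [-148, 165, -50], 1.571], [0.5, [-148, 165, -90], 1.571], [0.5, [-148, 165, -130], 1.571], [0.5, [-148, 165, -170], 1.571], [0.5, [-148, 165, -210], 1.571], [0.5, [-148, 165, -240], 1.571], [0.5, [-148, 165, -250], 1.571], [0.5, [-148, 165, -250], 1.571]]}}

```text
time_s: 12.9
ee_pos: [434.3, 66.4, 180.0]
ee_rot: [-74.9, 89.8, -172.2]
force: [0.1, -0.2, 0.2]
gripper_width: 45.6
```

```bash
python3 - <<'E'
from h import *
s=cams.grab_frame("side");t=cams.grab_frame("top"); st=env.state(); print(st["ee_pos"],st["force"],st["gripper_width"],st["qpos"].round(1))
R=Rt(); print("jaw yaw",np.degrees(np.arctan2(R[1,1],R[0,1])))
crop(s,215,120,150,120,5,"pics/k_side.png");crop(t,220,130,180,150,4,"pics/k_top.png")
E
```

```text
[436.18033197  66.63342524 182.1868925 ] [-0.16067376 -0.55942561 -0.52356742] 45.26150909645327 [  7.2   8.2 110.   -0.   61.7  14.5]
jaw yaw -7.329675943024088
```

View pics/k_side.png

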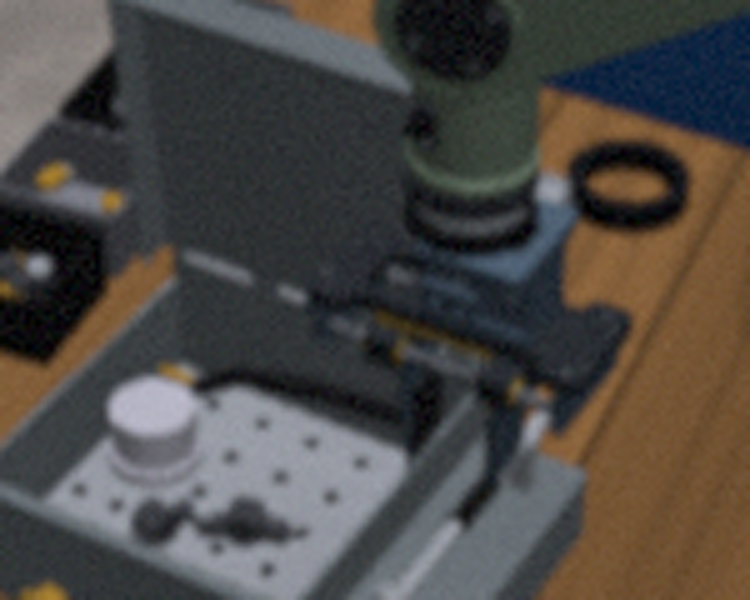

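View pics/k_top.png

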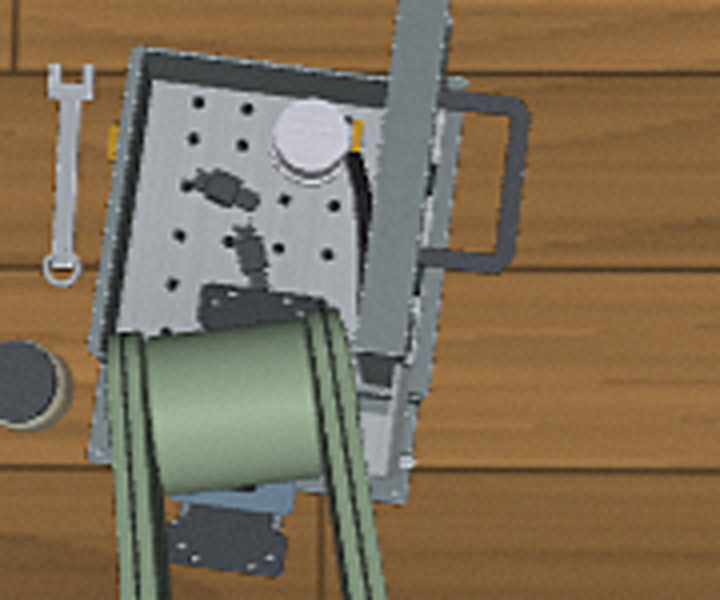

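{"op": "arm_command", "data": {"deltas": [[0.5, [0, 0, -15], 0], [0.5, [0, 0, -35], 0], [0.5, [0, 0, -55], 0], [0.5, [0, 0, -67], 0], [0.5, [0, 0, -69], 0], [0.3, [0, 0, -69], 0], [0.1, [0, 0, -69], 0], [0, [0, 0, -69], 0], [0, [0, 0, -69], 0], [0, [0, 0, -69], 0], [0, [0, 0, -69], 0], [0, [0, 0, -69], 0], [0, [0, 0, -69], 0]], "grip_force": 12}}

```text
time_s: 14.3
ee_pos: [436.1, 66.5, 112.5]
ee_rot: [98.7, 89.9, 1.3]
force: [2.0, -1.7, 5.0]
gripper_width: 14.3
```

```bash
python3 - <<'E'
from h import *
def g(ph,r=86): return w2W(POSE,(-128,80-r*np.cos(ph),110+r*np.sin(ph)))[0]
p=np.linspace(0,1.1,23)[1:]
print([[0,[round(float(v),1) for v in g(x)-g(0)],0] for x in p]); print(p.round(2))
E
```

```text
[[0, [0.0, 0.1, 4.3], 0], [0, [0.1, 0.4, 8.6], 0], [0, [0.1, 1.0, 12.9], 0], [0, [0.2, 1.7, 17.1], 0], [0, [0.3, 2.7, 21.3], 0], [0, [0.5, 3.8, 25.4], 0], [0, [0.7, 5.2, 29.5], 0], [0, [0.9, 6.7, 33.5], 0], [0, [1.1, 8.5, 37.4], 0], [0, [1.3, 10.4, 41.2], 0], [0, [1.6, 12.6, 45.0], 0], [0, [1.9, 14.9, 48.6], 0], [0, [2.2, 17.4, 52.0], 0], [0, [2.6, 20.1, 55.4], 0], [0, [2.9, 22.9, 58.6], 0], [0, [3.3, 25.9, 61.7], 0], [0, [3.7, 29.0, 64.6], 0], [0, [4.1, 32.3, 67.4], 0], [0, [4.6, 35.7, 70.0], 0], [0, [5.0, 39.2, 72.4], 0], [0, [5.5, 42.9, 74.6], 0], [0, [6.0, 46.6, 76.6], 0]]
[0.05 0.1  0.15 0.2  0.25 0.3  0.35 0.4  0.45 0.5  0.55 0.6  0.65 0.7
 0.75 0.8  0.85 0.9  0.95 1.   1.05 1.1 ]
```

{"op": "arm_command", "data": {"deltas": [[0, [0, 0, 2], 0], [0, [0, 0.1, 5], 0], [0, [0.1, 0.4, 8.6], 0], [0, [0.1, 1, 12.9], 0], [0, [0.2, 1.7, 17.1], 0], [0, [0.3, 2.7, 21.3], 0], [0, [0.5, 3.8, 25.4], 0], [0, [0.7, 5.2, 29.5], 0], [0, [0.9, 6.7, 33.5], 0], [0, [1.1, 8.5, 37.4], 0], [0, [1.3, 10.4, 41.2], 0], [0, [1.6, 12.6, 45], 0], [0, [1.9, 14.9, 48.6], 0]]}}

```text
time_s: 15.6
ee_pos: [437.9, 80.8, 160.3]
ee_rot: [51.0, 89.9, -46.3]
force: [6.3, -2.2, -2.6]
gripper_width: 14.3
```

```bash
python3 - <<'E'
from h import *
s=cams.grab_frame("side");t=cams.grab_frame("top"); st=env.state(); print(st["ee_pos"],st["force"],st["gripper_width"])
crop(s,215,120,150,120,5,"pics/l_side.png");crop(t,220,130,180,150,4,"pics/l_top.png")
for f in(s,t):print([(d["conf"],d["centre"]) for d in cams.silhouettes(f,"rod_tip")])
for ph in (.4,.5,.6): 
  P=w2W(POSE,(-128,80-204*np.cos(ph),110+204*np.sin(ph))); print(ph,(proj(s,P)[0]-[215,120])*5)
E
```

```text
[437.93783383  81.08984648 160.7318625 ] [ 4.98521689 -2.1787992   0.41933061] 14.33299698217275
[(0.47, [295.3, 234.2])]
[(0.36, [148.8, 204.6])]
0.4 [541.6742714 326.884876 ]
0.5 [536.79122204 311.79378287]
0.6 [530.37391445 299.13715853]
```

View pics/l_side.png

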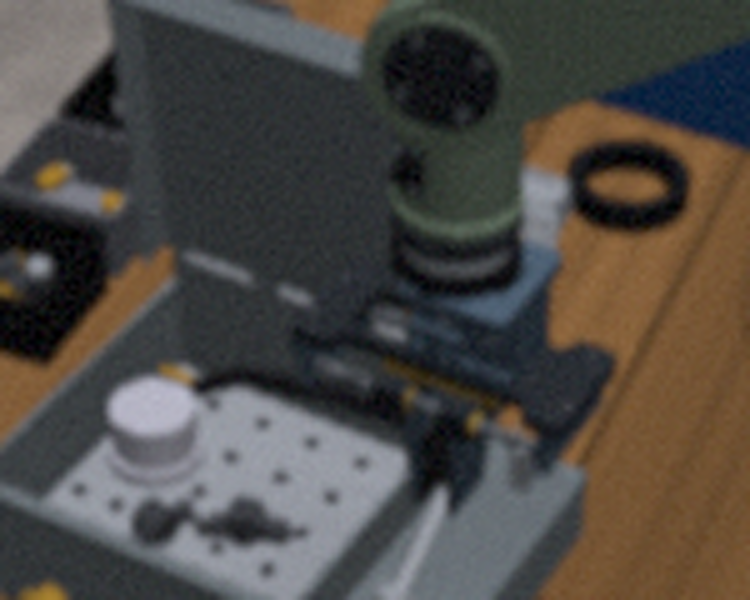

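View pics/l_top.png

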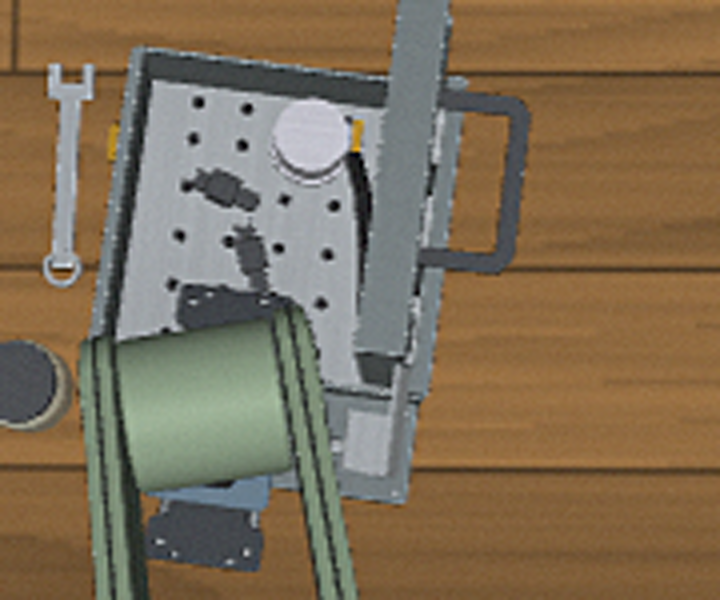

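{"op": "arm_command", "data": {"deltas": [[0, [0.3, 2.5, 3.4], 0], [0, [0.7, 5.2, 6.8], 0], [0, [1, 8, 10], 0], [0, [1.4, 11, 13.1], 0], [0, [1.8, 14.1, 16], 0], [0, [2.2, 17.4, 18.8], 0], [0, [2.7, 20.8, 21.4], 0], [0, [3.1, 24.3, 23.8], 0]]}}

```text
time_s: 16.6
ee_pos: [440.9, 104.6, 184.3]
ee_rot: [39.1, 89.8, -58.2]
force: [4.8, -3.8, -0.5]
gripper_width: 14.0
```

```bash
python3 - <<'E'
from h import *
s=cams.grab_frame("side");t=cams.grab_frame("top"); st=env.state(); print(st["time_s"],st["ee_pos"],st["force"],st["torque"],st["gripper_width"])
crop(s,215,120,150,120,5,"pics/m_side.png");crop(t,220,130,180,150,4,"pics/m_top.png")
for ph in (.9,1,1.1): 
  P=w2W(POSE,(-128,80-204*np.cos(ph),110+204*np.sin(ph))); print(ph,(proj(s,P)[0]-[215,120])*5,(proj(t,P)[0]-[220,130])*4)
print((proj(s,w2W(POSE,(-128,80,110)))[0]-[215,120])*5)
E
```

```text
16.7 [441.02992517 105.15347221 184.62061541] [ 4.22460309 -2.80015266  1.31504193] [-0.61351713 -0.93569704  0.08946955] 14.448818227491342
0.9 [502.02244258 277.82412505] [318.83574422 438.60167364]
1 [489.66224655 276.88393795] [293.49532405 434.35685969]
1.1 [475.960667   279.27639807] [265.81965129 429.90911937]
[392.37930405 598.21627074]
```

View pics/m_side.png

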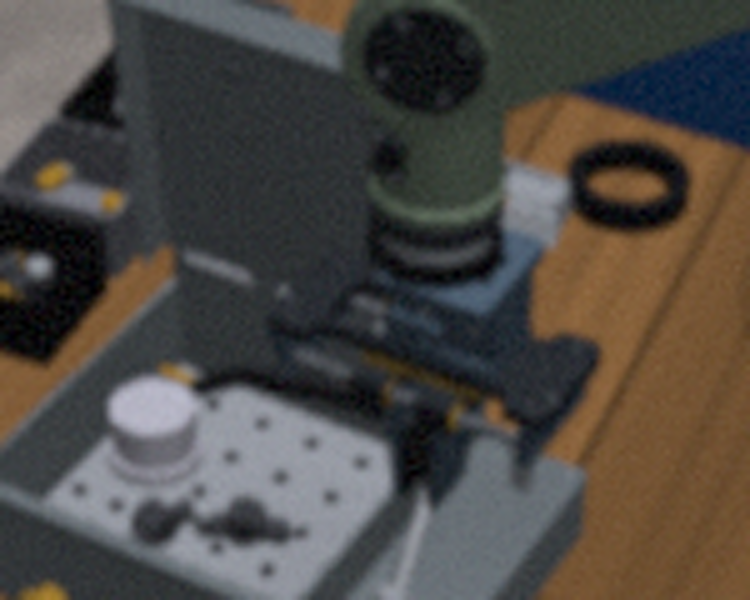

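View pics/m_top.png

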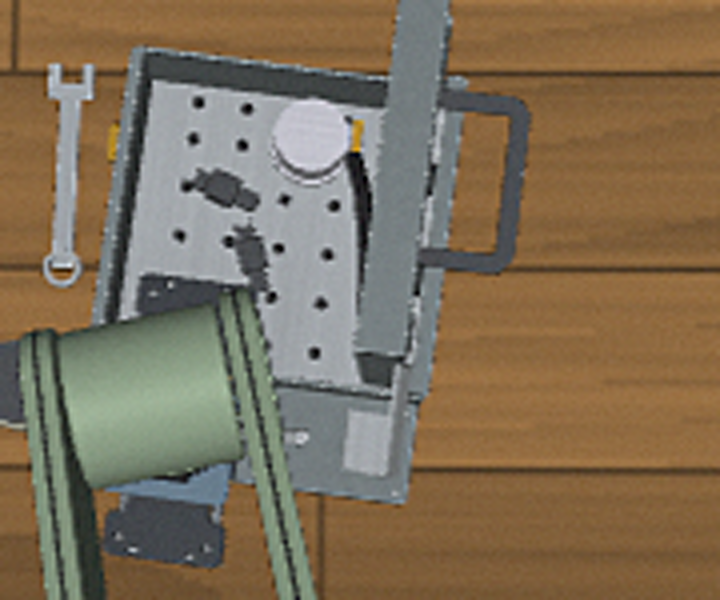

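{"op": "arm_command", "data": {"deltas": [[0, [0.3, 2.5, 1.6], 0], [0, [0.6, 5, 3], 0], [0, [0.7, 5.5, 3.3], 0], [0, [0.7, 5.5, 3.3], 0]]}}

```text
time_s: 17.1
ee_pos: [441.7, 110.1, 187.7]
ee_rot: [44.9, 89.8, -52.4]
force: [4.7, -3.6, 0.6]
gripper_width: 14.8
```

```bash
python3 - <<'E'
from h import *
t=cams.grab_frame("top"); st=env.state(); print(st["time_s"],st["ee_pos"],st["force"],st["gripper_width"])
crop(t,220,130,180,150,4,"pics/n_top.png")
for ph in (1,1.05,1.1): 
  P=w2W(POSE,(-128,80-204*np.cos(ph),110+204*np.sin(ph))); print(ph,(proj(t,P)[0]-[220,130]+.5)*4-.5)
E
```

```text
17.15 [441.67244928 110.15647501 187.74472965] [ 5.1204312  -3.80550791  1.19698566] 14.529532229498923
1 [294.99532405 435.85685969]
1.05 [281.42804012 433.65451733]
1.1 [267.31965129 431.40911937]
```

View pics/n_top.png

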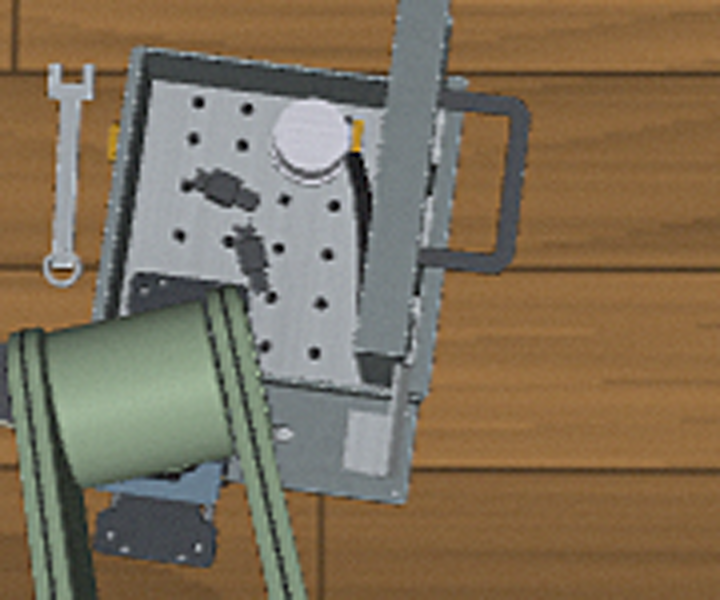

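{"op": "arm_command", "data": {"deltas": [[0.2, [0, 0, 0], 0], [0.35, [0, 0, 0], 0], [0.45, [0, 0, 0], 0], [0.45, [0, 0, 0], 0], [0.45, [1, 5, 8], 0], [0.45, [2, 12, 25], 0], [0.45, [3, 20, 50], 0], [0.45, [4, 25, 80], 0], [0.45, [4, 25, 115], 0], [0.45, [4, 25, 150], 0], [0.45, [4, 25, 190], 0], [0.45, [4, 25, 225], 0], [0.45, [4, 25, 245], 0]]}}

```text
time_s: 18.45
ee_pos: [445.0, 136.7, 436.4]
ee_rot: [117.6, 89.7, 20.3]
force: [0.3, 0.2, -0.0]
gripper_width: 41.1
```

```bash
python3 - <<'E'
from h import *
s=cams.grab_frame("side");t=cams.grab_frame("top"); st=env.state(); print(st["time_s"],st["ee_pos"],st["force"],st["gripper_width"])
crop(s,215,120,150,120,5,"pics/o_side.png");crop(t,220,130,180,150,4,"pics/o_top.png")
def tip(ph): return w2W(POSE,(-128,80-204*np.cos(ph),110+204*np.sin(ph)))
for ph in (1,1.05,1.1): 
  print(ph,(proj(s,tip(ph))[0]-[215,120]+.5)*5-.5,(proj(t,tip(ph))[0]-[220,130]+.5)*4-.5)
E
```

```text
18.55 [445.55573596 136.79476951 436.13987421] [ 0.55785735 -0.24295439 -1.16097824] 41.02465407305781
1 [491.66224655 278.88393795] [294.99532405 435.85685969]
1.05 [484.97326563 279.6562316 ] [281.42804012 433.65451733]
1.1 [477.960667   281.27639807] [267.31965129 431.40911937]
```

View pics/o_side.png

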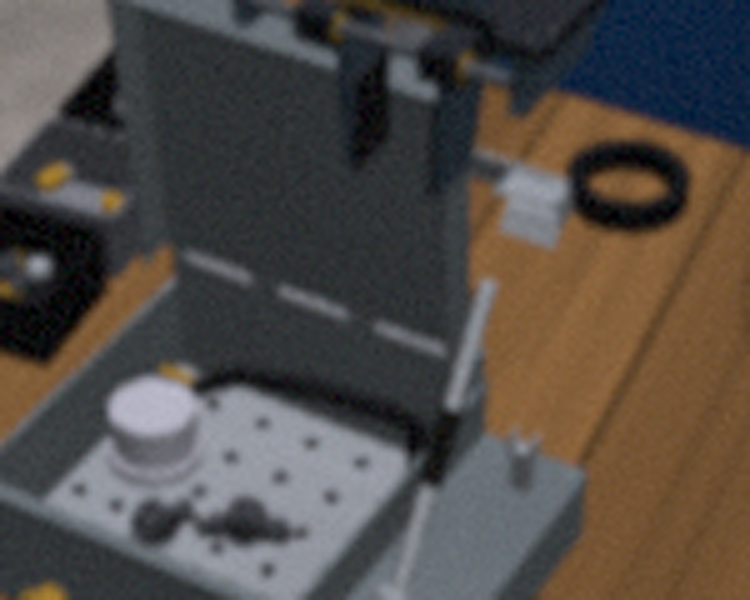

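View pics/o_top.png

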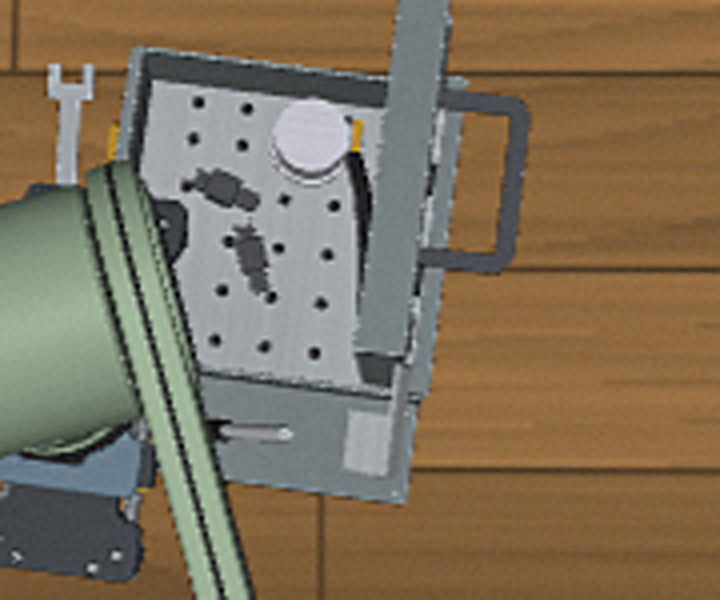

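```bash
python3 - <<'E'
from h import *
t=cams.grab_frame("top")
for th in (1.44,1.47,1.5):
  for x in (-4,40,84): print(th,x,(proj(t,handle(th,x))[0]-[220,130]+.5)*4-.5)
crop(t,310,130,60,80,7,"pics/p_top.png")
print((proj(t,handle(1.47,40))[0]-[310,130]+.5)*7-.5,(proj(t,handle(1.5,40))[0]-[310,130]+.5)*7-.5)
E
```

```text
1.44 -4 [490.16109521 254.09001181]
1.44 40 [498.50145592 183.98436341]
1.44 84 [506.76246598 114.54570398]
1.47 -4 [498.71097305 255.47491264]
1.47 40 [507.00363036 185.42040207]
1.47 84 [515.21745557 116.0318475 ]
1.5 -4 [507.15609304 256.89356075]
1.5 40 [515.40020679 186.9019865 ]
1.5 84 [523.56602751 117.57511107]
[257.63135313 324.86070362] [272.32536188 327.45347637]
```

View pics/p_top.png

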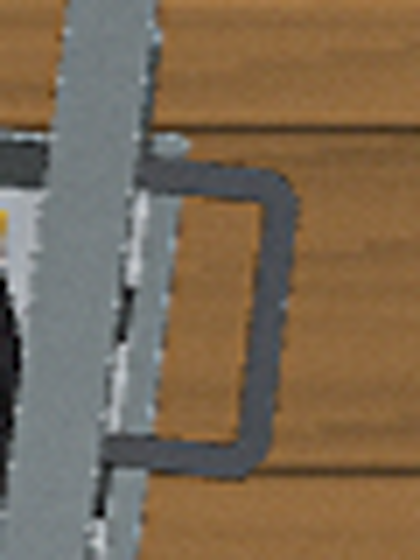

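{"op": "arm_command", "data": {"deltas": [[0.4, [5, -8, 5], -0.08], [0.4, [15, -24, 8], -0.2], [0.4, [27, -46, 8], -0.34], [0.4, [39, -68, 8], -0.48], [0.4, [51, -90, 8], -0.62], [0.4, [63, -112, 8], -0.76], [0.4, [75, -134, 8], -0.9], [0.4, [87, -156, 8], -1.04], [0.4, [100, -178, 8], -1.18], [0.4, [113, -200, 6], -1.32], [0.4, [126, -220, 4], -1.45], [0.4, [135, -232, 0], -1.54], [0.4, [138, -236.5, -5], -1.571], [0.4, [138, -236.5, -10], -1.571], [0.4, [138, -236.5, -10], -1.571]]}}

```text
time_s: 20.1
ee_pos: [582.1, -99.6, 421.2]
ee_rot: [-9.5, 89.8, 163.3]
force: [0.2, 0.6, -0.0]
gripper_width: 36.3
```

```bash
python3 - <<'E'
from h import *
st=env.state(); print(st["time_s"],st["ee_pos"],st["force"],st["gripper_width"]);R=Rt(); print("jaw yaw",np.degrees(np.arctan2(R[1,1],R[0,1])))
s=cams.grab_frame("side");crop(s,195,80,150,120,5,"pics/q_side.png")
E
```

```text
20.1 [582.13023307 -99.5706013  421.20173118] [ 0.19444897  0.58940669 -0.04277782] 36.34756675813256
jaw yaw -97.24327032389456
```

View pics/q_side.png

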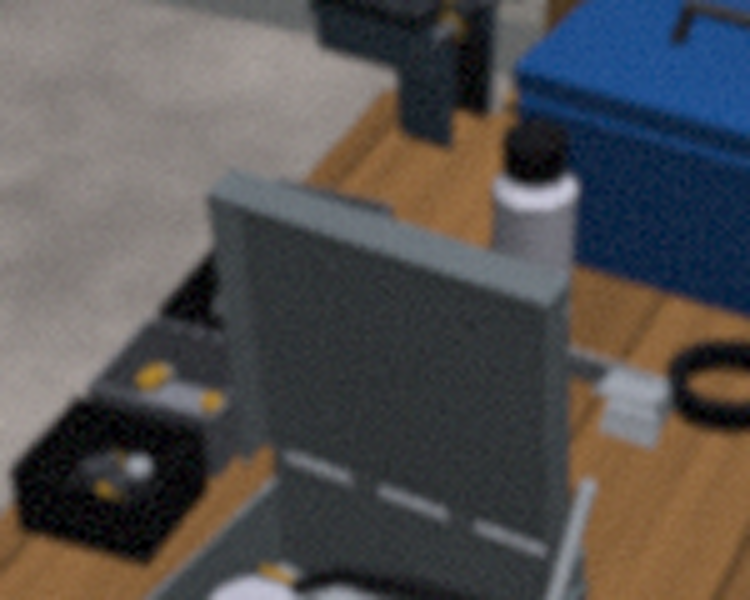

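{"op": "arm_command", "data": {"deltas": [[0.4, [0, 0, -15], 0], [0.4, [0, 0, -35], 0], [0.4, [0, 0, -55], 0], [0.4, [0, 0, -72], 0], [0.4, [0, 0, -87], 0], [0.4, [0, 0, -98], 0], [0.4, [0, 0, -103], 0], [0.4, [0, 0, -103], 0]]}}

```text
time_s: 20.95
ee_pos: [582.6, -100.0, 319.5]
ee_rot: [-0.7, 90.0, 172.0]
force: [0.8, 0.2, 0.0]
gripper_width: 36.3
```

{"op": "arm_command", "data": {"deltas": [[0.2, [0, 0, 0], 0], [0.1, [0, 0, 0], 0], [0, [0, 0, 0], 0], [0, [0, 0, 0], 0], [0, [0, 0, 0], 0], [0, [0, 0, 0], 0], [0, [0, 0, 0], 0], [0, [0, 0, 0], 0]], "grip_force": 20}}

```text
time_s: 21.75
ee_pos: [583.1, -100.3, 320.2]
ee_rot: [-179.0, 89.9, -6.3]
force: [1.1, 0.3, 3.4]
gripper_width: 11.4
```

```bash
python3 - <<'E'
from h import *
st=env.state(); print(st["time_s"],st["ee_pos"],st["force"],st["gripper_width"])
a,b=1.49,1.05
h0=handle(a)
for t in np.linspace(a,b,23)[1:]: print(round(t,2),(handle(t)-h0).round(1))
E
```

```text
21.75 [ 583.13044144 -100.29227137  320.15978007] [1.06681038 0.26932745 3.3776278 ] 11.410860323539415
1.47 [0.5 3.6 0.7]
1.45 [0.9 7.1 1.4]
1.43 [ 1.4 10.7  1.9]
1.41 [ 1.8 14.3  2.4]
1.39 [ 2.3 17.9  2.9]
1.37 [ 2.8 21.5  3.2]
1.35 [ 3.2 25.1  3.5]
1.33 [ 3.7 28.7  3.7]
1.31 [ 4.2 32.3  3.9]
1.29 [ 4.6 35.9  3.9]
1.27 [ 5.1 39.6  3.9]
1.25 [ 5.5 43.2  3.8]
1.23 [ 6.  46.8  3.7]
1.21 [ 6.5 50.4  3.5]
1.19 [ 6.9 54.   3.2]
1.17 [ 7.4 57.6  2.8]
1.15 [ 7.9 61.2  2.3]
1.13 [ 8.3 64.8  1.8]
1.11 [ 8.8 68.4  1.2]
1.09 [ 9.2 71.9  0.6]
1.07 [ 9.7 75.5 -0.1]
1.05 [10.1 79.  -1. ]
```

Gripped (11.4 mm). Lowering slowly to about 1.15 and then looking at tip against socket.

{"op": "arm_command", "data": {"deltas": [[0, [0.5, 3.6, 0.7], 0], [0, [0.9, 7, 1.4], 0], [0, [1.4, 10.7, 1.9], 0], [0, [1.8, 14.3, 2.4], 0], [0, [2.3, 17.9, 2.9], 0], [0, [2.8, 21.5, 3.2], 0], [0, [3.2, 25, 3.5], 0], [0, [3.7, 28.7, 3.7], 0], [0, [4.2, 32.3, 3.9], 0], [0, [4.6, 35.9, 3.9], 0], [0, [5.1, 39.6, 3.9], 0], [0, [5.5, 43.2, 3.8], 0], [0, [6, 46.8, 3.7], 0], [0, [6.5, 50.4, 3.5], 0], [0, [6.9, 54, 3.2], 0], [0, [7.4, 57.6, 2.8], 0], [0, [7.4, 57.6, 2.8], 0]]}}

```text
time_s: 23.45
ee_pos: [590.6, -41.7, 322.3]
ee_rot: [-98.8, 89.9, 73.9]
force: [3.9, 1.9, -1.2]
gripper_width: 11.5
```

```bash
python3 - <<'E'
from h import *
s=cams.grab_frame("side");t=cams.grab_frame("top"); st=env.state(); print(st["time_s"],st["ee_pos"],st["force"],st["gripper_width"])
crop(s,245,120,120,95,6,"pics/r_side.png");crop(t,250,180,90,75,7,"pics/r_top.png")
E
```

```text
23.55 [590.5936726  -41.71502062 322.25694666] [ 4.70052384  1.40007116 -0.68659657] 11.328819506349468
```

View pics/r_side.png

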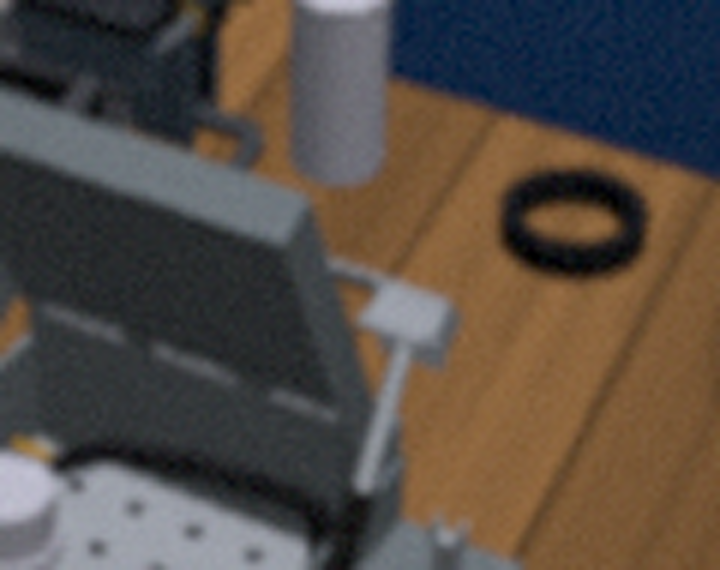

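View pics/r_top.png

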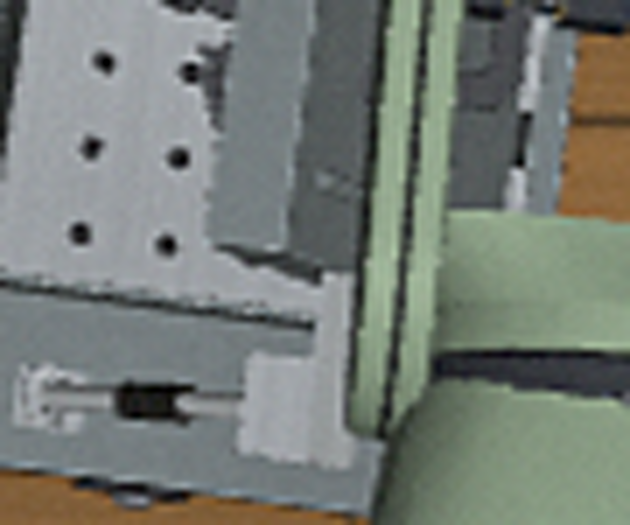

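{"op": "arm_command", "data": {"deltas": [[0, [0.3, 2, -0.3], 0], [0, [0.5, 3.6, -0.5], 0], [0, [0.7, 5.5, -0.7], 0], [0, [0.9, 7.2, -1], 0], [0, [1.2, 9, -1.3], 0], [0, [1.4, 10.8, -1.6], 0], [0, [1.6, 12.6, -1.9], 0], [0, [1.8, 14.3, -2.2], 0]]}}

```text
time_s: 24.35
ee_pos: [592.2, -28.4, 320.4]
ee_rot: [148.7, 90.0, -38.6]
force: [4.3, -1.3, 1.7]
gripper_width: 11.6
```

```bash
python3 - <<'E'
from h import *
s=cams.grab_frame("side");t=cams.grab_frame("top"); st=env.state(); print(st["time_s"],st["ee_pos"],st["force"],st["gripper_width"])
crop(s,245,120,120,95,6,"pics/s_side.png");crop(t,250,180,90,75,7,"pics/s_top.png")
E
```

```text
24.45 [592.27610018 -27.99525972 320.27124537] [4.2245165  0.04525099 0.52821523] 11.316778226694868
```

View pics/s_side.png

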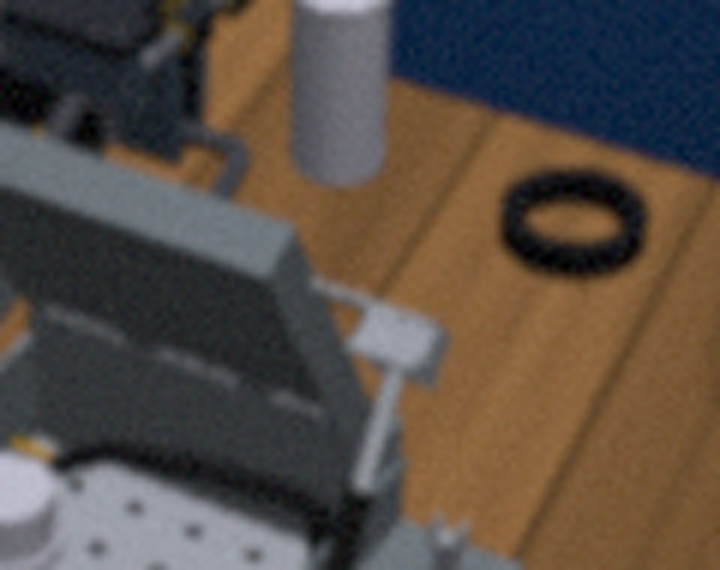

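View pics/s_top.png

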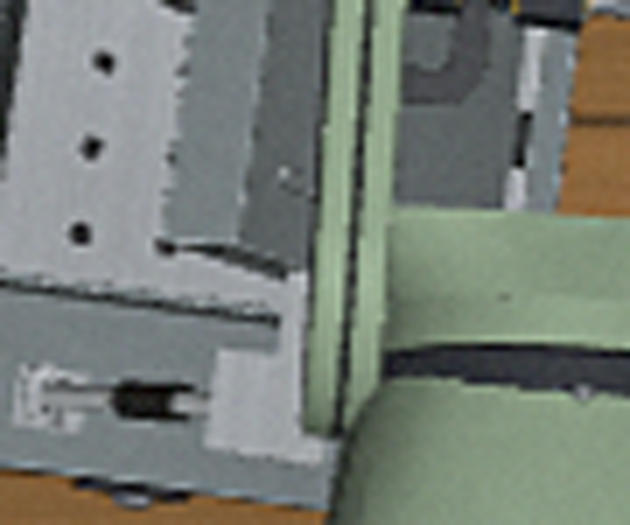

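{"op": "arm_command", "data": {"deltas": [[0, [0.2, 1.4, -0.3], 0], [0, [0.4, 2.8, -0.6], 0], [0, [0.5, 4.2, -0.9], 0], [0, [0.7, 5.6, -1.2], 0], [0, [0.7, 5.6, -1.2], 0]]}}

```text
time_s: 24.95
ee_pos: [593.0, -22.4, 319.1]
ee_rot: [-122.7, 90.0, 50.0]
force: [4.9, 0.2, 0.2]
gripper_width: 11.3
```

{"op": "arm_command", "data": {"deltas": [[0, [0.1, 1, -0.3], 0], [0, [0.3, 2, -0.6], 0], [0, [0.3, 2, -0.6], 0]]}}

```text
time_s: 25.25
ee_pos: [593.2, -20.5, 318.5]
ee_rot: [-119.2, 90.0, 53.5]
force: [5.2, -0.1, -0.2]
gripper_width: 11.2
```

{"op": "arm_command", "data": {"deltas": [[0, [0.1, 1, -0.3], 0], [0, [0.3, 2, -0.6], 0], [0, [0.4, 3, -0.9], 0], [0, [0.4, 3, -0.9], 0]]}}

```text
time_s: 25.65
ee_pos: [593.3, -19.8, 318.4]
ee_rot: [103.8, 89.7, -83.6]
force: [4.0, -5.3, 3.6]
gripper_width: 11.0
```

```bash
python3 - <<'E'
from h import *
s=cams.grab_frame("side");t=cams.grab_frame("top"); st=env.state(); print(st["time_s"],st["ee_pos"],st["force"],st["gripper_width"])
crop(s,245,120,120,95,6,"pics/t_side.png");crop(t,250,180,90,75,7,"pics/t_top.png")
E
```

```text
25.75 [593.29543783 -19.85546381 318.39491475] [ 3.83301992 -5.99045465  3.48130664] 11.44766557700448
```

View pics/t_side.png

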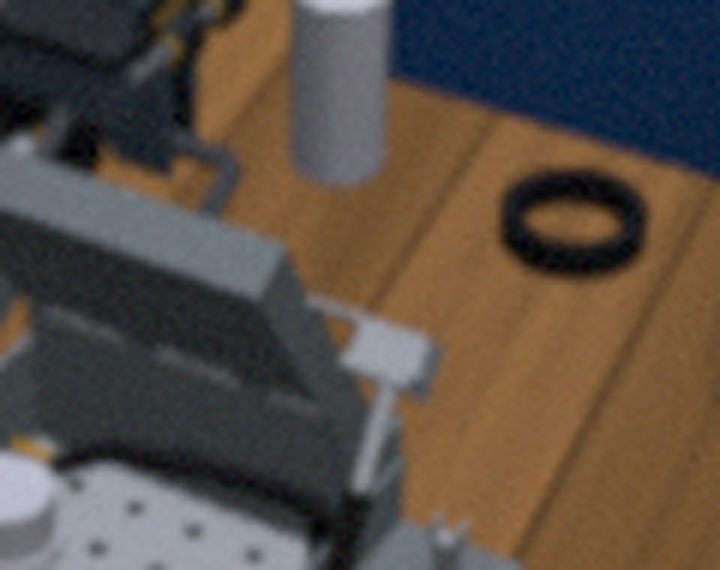

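View pics/t_top.png

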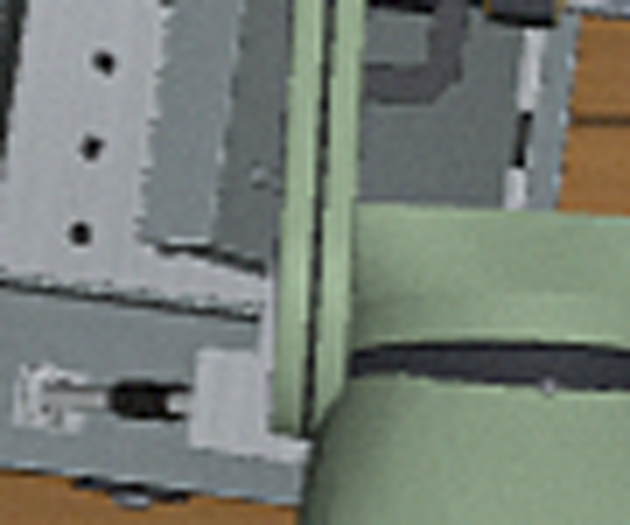

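{"op": "arm_command", "data": {"deltas": [[0, [0.1, 1, -0.3], 0], [0, [0.2, 2, -0.6], 0], [0, [0.2, 2, -0.6], 0]]}}

```text
time_s: 26.05
ee_pos: [593.3, -19.5, 318.3]
ee_rot: [102.9, 89.5, -84.5]
force: [3.5, -10.3, 6.1]
gripper_width: 11.3
```

{"op": "arm_command", "data": {"deltas": [[0, [-0.2, -2, 0.5], 0], [0, [-0.4, -3.5, 1], 0], [0, [-0.4, -3.7, 1], 0], [0, [-0.4, -3.7, 1], 0]]}}

```text
time_s: 26.45
ee_pos: [593.3, -20.1, 318.4]
ee_rot: [117.8, 89.9, -69.6]
force: [3.5, -2.3, 3.6]
gripper_width: 11.2
```

```bash
python3 - <<'E'
from h import *
st=env.state(); print(st["time_s"],st["ee_pos"],st["force"],st["gripper_width"])
E
```

```text
26.45 [593.27473863 -20.05018826 318.43651796] [ 3.52454528 -2.3102989   3.58674948] 11.233849263208329
```

{"op": "arm_command", "data": {"deltas": [[0.16, [0, 0, 0], 0], [0.2, [0, 0, 0], 0], [0.25, [0, 0, 0], 0], [0.25, [0, 0, 0], 0], [0.25, [0, 0, 0], 0]]}}

```text
time_s: 26.95
ee_pos: [592.9, -19.3, 317.7]
ee_rot: [-5.8, 89.9, 166.9]
force: [-0.2, -0.1, 0.4]
gripper_width: 22.5
```

```bash
python3 - <<'E'
from h import *
s=cams.grab_frame("side");t=cams.grab_frame("top"); st=env.state(); print(st["time_s"],st["ee_pos"],st["force"],st["gripper_width"])
crop(s,245,120,120,95,6,"pics/u_side.png");crop(t,250,180,90,75,7,"pics/u_top.png")
E
```

```text
27.05 [593.12559478 -19.39947003 317.84303545] [ 0.36095199 -0.9576716   0.87092311] 23.04169069100789
```

View pics/u_side.png

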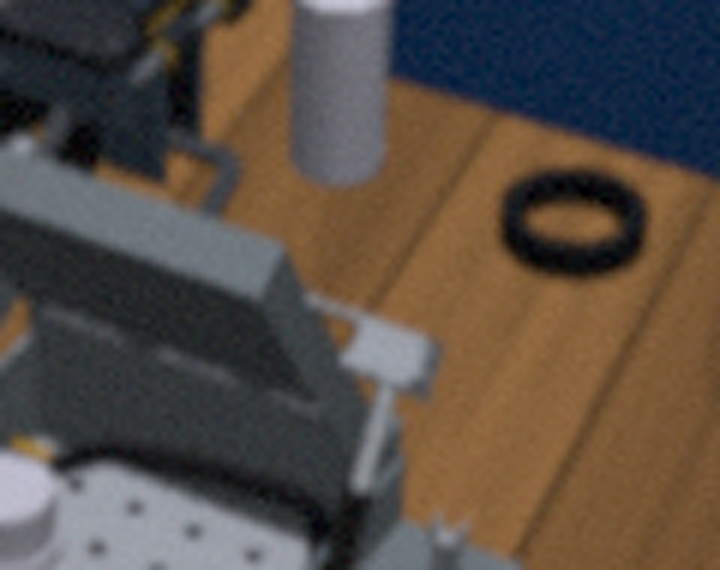

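View pics/u_top.png

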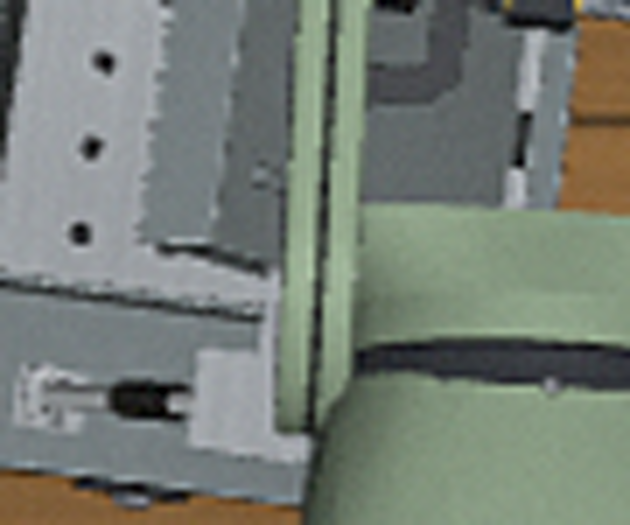

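{"op": "arm_command", "data": {"deltas": [[0.35, [0, 0, 0], 0], [0.4, [0, 0, 0], 0], [0.4, [0, 0, 5], 0], [0.4, [0, 0, 15], 0], [0.4, [0, 0, 30], 0], [0.4, [0, 0, 50], 0], [0.4, [0, 0, 75], 0], [0.4, [0, 0, 100], 0], [0.4, [-15, -30, 110], 0], [0.4, [-40, -70, 110], 0], [0.4, [-65, -110, 110], 0], [0.4, [-90, -150, 110], 0], [0.4, [-115, -190, 110], 0], [0.4, [-135, -220, 110], 0], [0.4, [-145, -235, 110], 0], [0.4, [-145, -235, 110], 0]]}}

```text
time_s: 28.65
ee_pos: [447.0, -256.3, 429.2]
ee_rot: [135.2, 89.9, -52.3]
force: [0.6, 0.1, -0.1]
gripper_width: 36.4
```

```bash
python3 - <<'E'
from h import *
from scipy.optimize import least_squares
s=cams.grab_frame("side");t=cams.grab_frame("top"); st=env.state(); print(st["time_s"],st["ee_pos"],st["force"],st["gripper_width"])
crop(s,195,110,150,120,5,"pics/v_side.png");crop(t,225,120,130,150,4,"pics/v_top.png")
cv2.imwrite("pics/w_side.png",s["img"][:,:,::-1]);cv2.imwrite("pics/w_top.png",t["img"][:,:,::-1])
for th in (1.0,1.05,1.1):
  print(th,[((proj(t,handle(th,x))[0]-[225,120]+.5)*4-.5).round(1) for x in(-4,84)],[((proj(s,handle(th,x))[0]-[195,110]+.5)*5-.5).round(1) for x in(-4,84)])
  c,q=np.cos(th),np.sin(th)
  P=w2W(POSE,[(x,-105+228*c,145+228*q) for x in (-79,159)])
  print("   edge",((proj(t,P)-[225,120]+.5)*4-.5).round(1).tolist(),((proj(s,P)-[195,110]+.5)*5-.5).round(1).tolist())
  G=w2W(POSE,(-128,80-125*c,110+125*q)); print("   sleeve top",((proj(t,G)[0]-[225,120]+.5)*4-.5).round(1),((proj(s,G)[0]-[195,110]+.5)*5-.5).round(1))
E
```

```text
28.75 [ 448.42164433 -254.4594048   428.74899274] [-0.13490976  0.99850753 -0.79309428] 36.63500001994083
1.0 [array([340.6, 278.8]), array([358.3, 140.5])] [array([430.6, 191.7]), array([307.6, 149.6])]
   edge [[207.3, 380.5], [258.9, 1.2]] [[478.7, 269.9], [136.1, 149.0]]
   sleeve top [211.  471.9] [553.3 455.8]
1.05 [array([355.1, 280. ]), array([372.7, 141.3])] [array([438.2, 181.2]), array([315.3, 139.5])]
   edge [[223.2, 381.5], [274.7, -0.3]] [[487.4, 252.6], [144.8, 132.9]]
   sleeve top [203.1 470.6] [549.1 456.7]
1.1 [array([369.8, 281.3]), array([387.3, 142.3])] [array([445.7, 171.3]), array([323. , 129.9])]
   edge [[239.7, 382.8], [291.1, -1.4]] [[496.3, 235.8], [153.9, 117.3]]
   sleeve top [194.9 469.3] [544.7 458.2]
```

View pics/v_side.png

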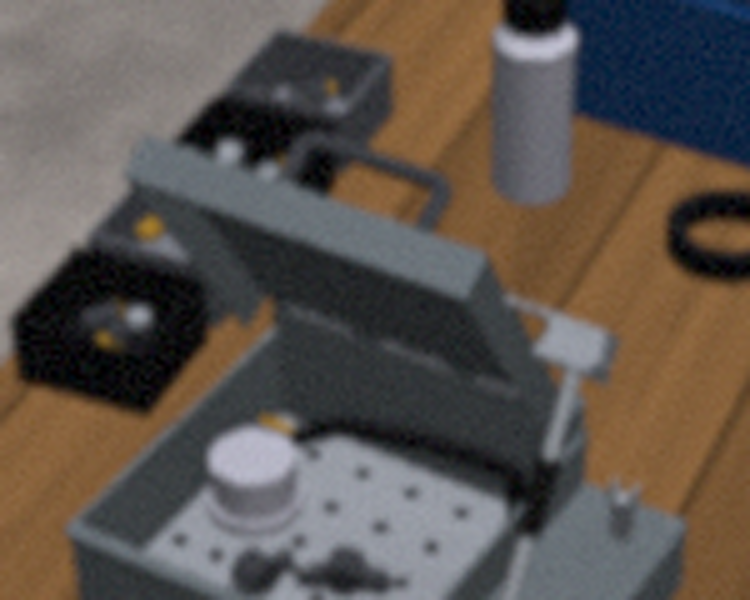

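View pics/v_top.png

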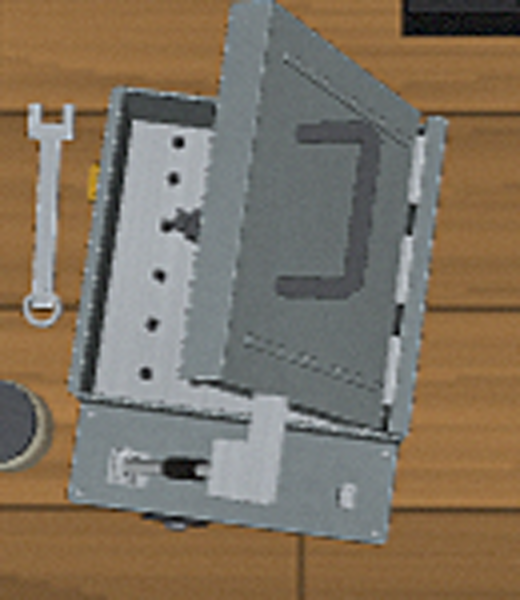

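View pics/w_top.png

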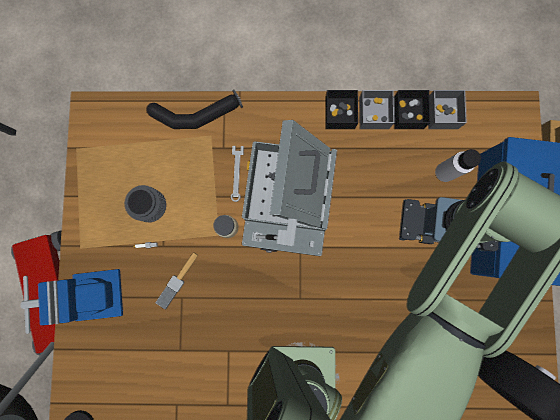

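```bash
python3 - <<'E'
from workcell import env
print(env.state()["time_s"], env.job_done())
E
```

```text
the job is handed in; nothing more can be done
28.75 None
```

The hood is propped open on the rod and the job is handed in, at 28.75 s of the 62 s allowed.

**What I did:** I lifted the hood by its handle to about 1.49 rad, where it stood by itself. I then swung the rod up to about 1.03 rad and lowered the hood onto it while still gripping the handle. I pressed lightly, about 10 N on the wrist, until it stopped moving. Before releasing I backed off, and I held the fingers loosely round the handle until I saw the hood hold. Then I pulled the arm clear.

**Last checks:**
- **Hood angle:** the handle and the hood's free edge match the washer model in both cameras at about 1.05–1.06 rad, which is the expected propped reading. A tip caught on the socket's lip would have left the hood near 1.13.
- **Rod:** the sleeve matches about 1.03–1.05 rad. The tip was hidden inside the socket at the end, so I judged it fully home from the angles and the firm stop, not from seeing it.
- **Release:** the hood did not move when I let go, and the wrist force was back to about 0–1 N.
- **Other things on the bench:** they looked unmoved by eye in the last top picture. I did not measure them.

No check failed. The one small disagreement was the hood angle: the arm position gave about 1.04 rad, against 1.05–1.06 from the cameras, which is within the 2 mm calibration error.

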